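Dry-clamp the end frame of a small footstool

TASK

Dry-clamp the footstool's end frame: lay the two turned legs between the jaws of the bar clamp, feet pointing away from the clamp's bar, with the rail between them and its ends in their notches, all flat on the bench and in line with the jaw pads. Stand one plywood block between each jaw and the leg beside it, then push the sliding jaw along until everything is closed up snugly, and let go; leave the nail jar and the small turned pot where they stand.

Things in the scene. Friction and masses are not known exactly. Their poses are not given: they have to be found in the camera images.
- bar_clamp: black bar clamp lying flat, fixed to the bench by 26 mm high pine blocks at the bar's ends (x -191..-171, y -54..2; x 197..228, y -85..15 mm). x along the bar, sliding jaw to fixed jaw; z up; origin at bench height. Bar: y -19..-1, top z 16 mm. Jaws reach y -92, z 27 mm; handles on the +y side. Pads: y -87..-57 (centre -72), z 1..24 mm; fixed pad face at x 151 mm. Bench between the jaws is clear
- bar_clamp_head (a joint): sliding jaw (m), grows as it closes; pad face at clamp x = 0.030 + value, so the opening is 0.121 - value; starts at -0.09 to -0.075; all parts in and snug: -0.029. Friction 3 N, stays where left. Push it along +x on the flat back of its arm: x = value - 0.013, y -0.090 to -0.040, up to z 0.026; the bench behind that is clear
- leg_a: stool leg lying flat, brown wood, 24 mm thick: square block 24 mm wide (x), y -42..30 mm, then turned foot to y -100 (up to 23 mm thick). Notch for the rail in one side, centred at y 0: 35 mm wide, 8 mm deep, open above and below, corners rounded. Grip across x at y -42..-20. Origin underneath, mid-width, at the notch's middle. Notch on its -x side: goes at the fixed jaw
- leg_b: stool leg lying flat, brown wood, 24 mm thick: square block 24 mm wide (x), y -42..30 mm, then turned foot to y -100 (up to 23 mm thick). Notch for the rail in one side, centred at y 0: 35 mm wide, 8 mm deep, open above and below, corners rounded. Grip across x at y -42..-20. Origin underneath, mid-width, at the notch's middle. Mirror image, notch on its +x side: at the sliding jaw
- rail: plain bar of the same brown wood lying flat: 90 mm long (x), 30 mm wide (y), 24 mm thick (z up), alike both ways round. Each end goes 8 mm into a leg's notch; 74 mm stay between the legs, whose axes are then along the clamp's, feet to the clamp's -y. Origin: centre of the underside
- caul_a: one of two identical small plywood blocks (clamping cauls), interchangeable, standing on edge: 14 mm (x, thickness) by 50 mm (y) by 40 mm high (z up). Origin at the centre of the underside. Easy to take across its 50 mm.
- caul_b: one of two identical small plywood blocks (clamping cauls), interchangeable, standing on edge: 14 mm (x, thickness) by 50 mm (y) by 40 mm high (z up). Origin at the centre of the underside. Easy to take across its 50 mm.
- nail_jar: bystander: glass jar of nails with a gold lid, 69 mm across, 151 mm high, at the left; origin at the centre of its base
- turned_pot: bystander: small dark turned wooden pot, 48 mm across, 49 mm high, at the right; origin at the centre of its base

How it is judged:
At the end, for the whole second after the job is handed in: Plywood block, leg_a, rail, leg_b, plywood block lie in this order from the fixed jaw, closed up (joint over -0.033), each within 6 mm of its snug place along the clamp, 12 mm of the pads' centre line and 0.12 rad of square, upright, down within 5 mm, released, at rest (x of leg_a in the frame of bar_clamp between 0.119 and 0.131 m and y of leg_a in the frame of bar_clamp between -0.084 and -0.06 m and x of leg_b in the frame of bar_clamp between 0.021 and 0.033 m and y of leg_b in the frame of bar_clamp between -0.084 and -0.06 m and x of rail in the frame of bar_clamp between 0.07 and 0.082 m and y of rail in the frame of bar_clamp between -0.084 and -0.06 m and ((x of caul_a in the frame of bar_clamp between 0.138 and 0.15 m and y of caul_a in the frame of bar_clamp between -0.084 and -0.06 m and x of caul_b in the frame of bar_clamp between 0.002 and 0.014 m and y of caul_b in the frame of bar_clamp between -0.084 and -0.06 m) or (x of caul_b in the frame of bar_clamp between 0.138 and 0.15 m and y of caul_b in the frame of bar_clamp between -0.084 and -0.06 m and x of caul_a in the frame of bar_clamp between 0.002 and 0.014 m and y of caul_a in the frame of bar_clamp between -0.084 and -0.06 m)) and value of joint bar_clamp_head above -0.033 m and velocity of joint bar_clamp_head below 0.01 m/s and angle between the x axis of each of leg_a, leg_b, rail, caul_a, caul_b and the x axis of bar_clamp, either way round below 0.12 rad and angle between each of leg_a, leg_b, rail, caul_a, caul_b's own z axis and vertical below 0.1 rad and height (world z) of each of leg_a, leg_b, rail, caul_a, caul_b below 0.005 m and linear speed of each of leg_a, leg_b, rail, caul_a, caul_b below 0.01 m/s); the robot touches nothing.
It fails at once if the nail jar moved by more than 20 mm (distance of nail_jar from where it was at the start of the episode above 0.02 m).
It fails at once if the turned pot moved by more than 20 mm (distance of turned_pot from where it was at the start of the episode above 0.02 m).
It also fails if it takes over 115 s, if anything falls off the work surface, if the arm or the gripper's body presses on something with over 40 N, if the wrist force passes 120 N, or if a joint passes its speed limit or range.

ROBOT

A 7-joint arm with a two-finger parallel gripper is mounted at the origin on a cart in front of the work surface, level with it; the furniture and walls round the work are solid. World frame = base frame: x ahead of the robot, y to its left, z up, the work surface at z = 0. Lengths are in m, angles in rad, forces in N, time in s.
With the tool pointing down it reaches from about 0.35 to 0.9 m from the base axis. Payload 8.1 kg.
Tool frame: the origin (TCP) lies between the finger pads; the fingertips stand 22 mm ahead of it and the grasp point (between the pads) lies 3 mm ahead of it (arm.tip_reach is the distance from the TCP to the fingertips, in m); z points along the fingers, y is the line along which they close (so a half turn about z gives the same grasp; the last joint's range is limited). The gripper opens to 92 mm and grips with 3 to 60 N. Pads are 19 mm wide; open, the fingers measure 130 mm over their backs; the gripper's body (75 mm by 190 mm) begins 47 mm behind the grasp point.
Start: joints at [-1.366, 0.434, 0.025, 1.573, -0.012, 1.134, -0.075], TCP at [0.189, 0.596, 0.249] pointing down, gripper open.
Joint ranges: [-2.62, 2.62], [-0.44, 2.09], [-1.27, 1.32], [0.08, 2.57], [-1.32, 4.46], [0.12, 2], [-2.74, 2.74]. Speed limits (rad/s): [2.22, 2.22, 3.01, 3.01, 3.14, 3.14, 3.14].

INTERFACE

Orientations are given as a rotation vector (axis times angle).
In Python, from cell import telemetry, vision, job, arm gives the robot as it stands. The module is installed in compiled form; this text tells all that it offers.
- The arm moves only by the shell command python3 -m creep 'ROWS' [FORCE]. ROWS is text: rows parted by semicolons, each of 7 numbers parted by spaces: the finger opening in cm, from 0 to 9.18, then the shift along the tool's x, y, z in cm, then the turn, a rotation vector about the tool's x, y, z in degrees. A call has 1 to 5 rows; each row is the pose to reach, as a shift and turn from the pose commanded when the call began, along the tool's axes at that moment; what a row does not reach only later rows make up. A row lasts 1/8 s, in which the tool goes at most 62.5 mm and 10.7 degrees, less where a joint would pass 70% of its speed; a pose out of reach is approached as far as the arm can. A call with a gripper value outside its range is refused whole. The fingers move at their own pace and stop on an object; FORCE is the grip in N (left out, the last holds). Time passes only in rows, so rows that repeat a pose let the fingers close. It gives the time, the measured TCP pose, the force, the opening and the grip force at its end, in the units of the state.
- telemetry.observe(): the state, without advancing time (a new reading comes with each control period).
- vision.get_image(name): name is "scene" or "top" or "wrist"; returns the picture (400x640x3 uint8, red, green, blue); there is no depth.
- vision.camera_info(name): a dict with "fov_y" (degrees; the focal length in pixels is half the picture's height over the tangent of half this angle, whatever the lens; pixels are square), "cx", "cy" (the principal point, pixels), "dist_coeffs" ([k1, k2, p1, p2, k3] as OpenCV has them; the pictures are not rectified), "extrinsics" (4x4, takes a point from camera to world coordinates). Camera axes: x right, y down, z forward; pixel columns grow to the right and rows downward; lengths in m; the calibration is good to about 2 mm. A picture is of the moment at which its call begins: read the wrist's pose just before it. camera_info takes no time and is no camera call; for the wrist camera it gives the pose at the moment of the call.
- job.sign_off(): hands the job in; it is judged then, once.
The state is a dict: "clock": time; "joints": joint angles; "dq": joint speeds; "joint_efforts": joint torques, N m; "position": TCP position; "ee_rot": TCP orientation; "force": force on the tool from outside, world axes, zero at the start; "ft_torque": the same for the moment, N m; "width": opening from 0.0 (shut) to 1.0 (fully open); "gripper_force": force on a finger pad.
Only numpy, scipy, OpenCV 4.12 (cv2) and the standard library are available. Lean on these libraries where they do the work, as an engineer would, in place of code of your own. Each camera call takes 0.05 s, during which the arm holds its last target. There are 200 camera calls.

## Working session

There is one attempt and no reset: what is moved stays moved. The work goes in short steps, Python scripts to look and compute and a shell command to move; the robot and the scene stay as the last step left them, time stands still between calls to the robot, and variables do not carry over. Pictures are saved under pics/ and viewed, at most 14 in all, crops included, and the job is handed in when it is done.

```bash
mkdir -p pics; python3 - <<'E'
from cell import telemetry, vision, job, arm
import cv2,numpy as np
print(telemetry.observe(), arm.tip_reach)
for n in ("scene","top"):
    im=vision.get_image(n); cv2.imwrite(f"pics/{n}0.png",im[:,:,::-1]); print(n,vision.camera_info(n))
E
```

```text
{'clock': 0.0, 'joints': array([-1.36562826,  0.43527457,  0.02493043,  1.57411254, -0.01157551,
        1.1340272 , -0.07505637]), 'dq': array([ 0.00041546, -0.00051479, -0.00129271,  0.00076282, -0.0004219 ,
        0.00211488,  0.00179385]), 'joint_efforts': array([ 1.68627193e-04, -6.67862606e+01,  9.85602401e-01, -3.14455783e+01,
       -6.03986043e-02,  4.27515793e-02,  1.51411414e-04]), 'position': array([0.18921911, 0.59514545, 0.24790646]), 'ee_rot': array([-4.81484359e-01, -3.10437319e+00,  2.62967009e-03]), 'force': array([ 0.19248883,  0.1821313 , -0.80001782]), 'ft_torque': array([-2.76208162e-05,  5.26334628e-02,  4.29514224e-02]), 'gripper_force': 0.0, 'width': 0.9997243576475442} 0.022
scene {'fov_y': 57.17405363534755, 'cx': 319.47493281693244, 'cy': 205.72619065099914, 'dist_coeffs': array([-0.06356458,  0.        ,  0.        ,  0.        ,  0.        ]), 'extrinsics': array([[ 0.62644351, -0.43278512,  0.64827893,  0.04053567],
       [-0.77912194, -0.32292937,  0.53729473, -0.42280655],
       [-0.02318485, -0.84167313, -0.53948939,  0.51848822],
       [ 0.        ,  0.        ,  0.        ,  1.        ]])}
top {'fov_y': 54.349657997367935, 'cx': 322.21339746397405, 'cy': 198.5132046086874, 'dist_coeffs': array([-0.05288869,  0.        ,  0.        ,  0.        ,  0.        ]), 'extrinsics': array([[-0.01604726, -0.99824173,  0.05706081,  0.52610325],
       [-0.99918846,  0.01390153, -0.03780432,  0.043792  ],
       [ 0.03694461, -0.05762116, -0.9976547 ,  0.95252503],
       [ 0.        ,  0.        ,  0.        ,  1.        ]])}
```

View pics/top0.png

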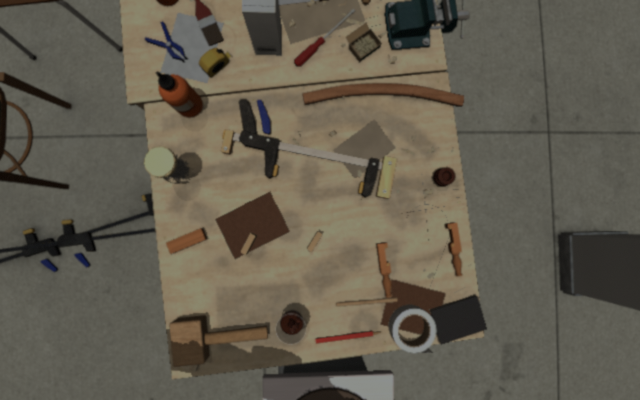

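View pics/scene0.png

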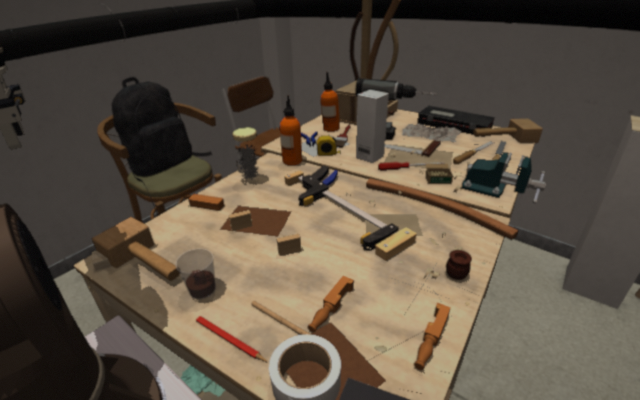

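The top view shows the clamp (bar from 280,148 to 375,162, sliding jaw on the left), legs at (384,268) and (456,248), rail at (187,241), cauls at (247,243) and (314,240), jar at (160,162) and pot at (444,176). Next I'll measure them.

```bash
cat > h.py <<'E'
import cv2,numpy as np
from cell import telemetry, vision
from scipy.spatial.transform import Rotation as R
def ray(ci,uv):
    f=200/np.tan(np.radians(ci['fov_y']/2)); K=np.array([[f,0,ci['cx']],[0,f,ci['cy']],[0,0,1.]])
    n=cv2.undistortPoints(np.array(uv,float).reshape(-1,1,2),K,ci['dist_coeffs']).reshape(-1,2)
    E=ci['extrinsics']; d=np.c_[n,np.ones(len(n))]@E[:3,:3].T
    return E[:3,3],d
def plane(ci,uv,z):
    o,d=ray(ci,uv); return (o+d*((z-o[2])/d[:,2:]))[:,:2]
def pix(ci,P):
    f=200/np.tan(np.radians(ci['fov_y']/2)); K=np.array([[f,0,ci['cx']],[0,f,ci['cy']],[0,0,1.]])
    E=np.linalg.inv(ci['extrinsics'])
    return cv2.projectPoints(np.array(P,float).reshape(-1,1,3),cv2.Rodrigues(E[:3,:3])[0],E[:3,3],K,ci['dist_coeffs'])[0].reshape(-1,2)
def to(x,y,z,yaw):
    """shift(cm)/turn(deg) in tool axes to reach TCP x,y,z, pointing down, closing line (tool y) at world yaw deg (mod 180)"""
    s=telemetry.observe(); R0=R.from_rotvec(s['ee_rot']); best=None
    for k in (0,180):
        a=np.radians(yaw+k); Y=np.array([np.cos(a),np.sin(a),0]); Z=np.array([0,0,-1.]); X=np.cross(Y,Z)
        r=(R0.inv()*R.from_matrix(np.c_[X,Y,Z])).as_rotvec(degrees=True)
        if best is None or np.linalg.norm(r)<np.linalg.norm(best): best=r
    d=R0.inv().apply(np.array([x,y,z])-s['position'])*100
    return np.round(d,2),np.round(best,1)
E
python3 - <<'E'
from h import *
im=cv2.imread('pics/top0.png'); ci=vision.camera_info('top')
c=im[95:315,150:480]; cv2.imwrite('pics/crop1.png',cv2.resize(cv2.convertScaleAbs(c,alpha=1.5),None,fx=2.4,fy=2.4,interpolation=cv2.INTER_CUBIC))
hsv=cv2.cvtColor(im,cv2.COLOR_BGR2HSV)
for p in [(384,260),(456,240),(187,241),(247,243),(314,240),(388,178),(228,141),(330,155)]: print(p,hsv[p[1],p[0]])
m=cv2.inRange(hsv,(4,120,60),(14,255,255))
for k in cv2.findContours(m,cv2.RETR_EXTERNAL,cv2.CHAIN_APPROX_NONE)[0]:
    if cv2.contourArea(k)>60:
        r=cv2.minAreaRect(k); print(cv2.contourArea(k),r, plane(ci,cv2.boxPoints(r),.024).round(4).tolist())
E
```

```text
(384, 260) [ 12 150 126]
(456, 240) [ 12 151 123]
(187, 241) [ 13 154 119]
(247, 243) [ 16 103 131]
(314, 240) [ 17 102 130]
(388, 178) [ 27  84 139]
(228, 141) [ 19 104 137]
(330, 155) [ 18  37 137]
244.0 ((412.38238525390625, 322.9706115722656), (21.10059928894043, 15.279745101928711), 14.03624439239502) [[0.2684, -0.1724], [0.3032, -0.1821], [0.2894, -0.2314], [0.2545, -0.2216]]
1345.5 ((410.6866455078125, 281.6630859375), (81.1528091430664, 62.81624221801758), 86.1345443725586) [[0.4702, -0.1197], [0.4772, -0.2727], [0.2831, -0.2809], [0.2782, -0.1288]]
411.0 ((185.53646850585938, 240.7741241455078), (12.029767036437988, 38.22361755371094), 67.16634368896484) [[0.48, 0.3802], [0.5138, 0.2969], [0.4875, 0.2859], [0.4538, 0.3692]]
311.5 ((455.6715087890625, 248.89111328125), (52.930198669433594, 9.791019439697266), 80.78897094726562) [[0.5143, -0.2919], [0.5176, -0.3161], [0.3911, -0.3331], [0.388, -0.3091]]
2179.5 ((251.9000244140625, 224.80003356933594), (42.48529052734375, 59.03219223022461), 63.43495178222656) [[0.5341, 0.261], [0.5951, 0.1357], [0.5041, 0.0915], [0.4439, 0.2166]]
1361.5 ((382.5315856933594, 93.70415496826172), (159.04261779785156, 19.611419677734375), 0.3769404888153076) [[0.8121, 0.0517], [0.861, 0.0508], [0.8593, -0.345], [0.8092, -0.3423]]
421.5 ((173.8360595703125, 89.30328369140625), (25.607376098632812, 29.064373016357422), 50.19443130493164) [[0.8514, 0.4113], [0.8971, 0.3578], [0.8473, 0.3171], [0.802, 0.3705]]
```

View pics/crop1.png

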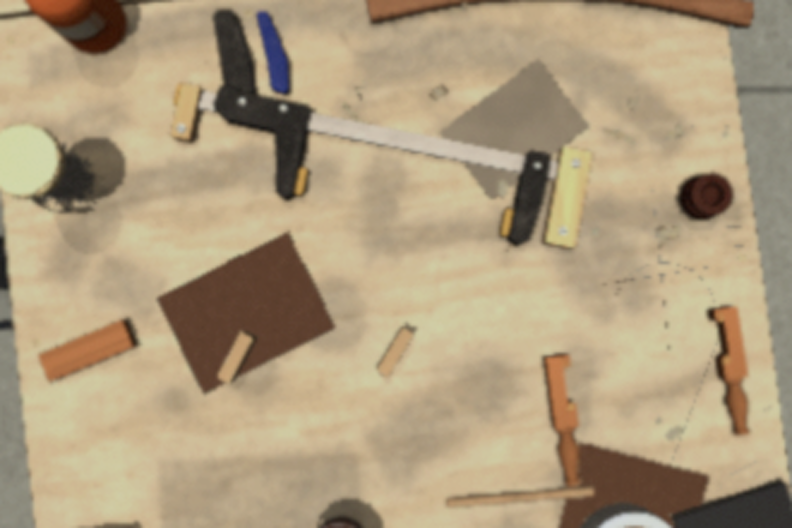

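The crop shows the fixed jaw's pine block with corners at crop (563,147), (592,151), (576,249) and (545,244). The sliding jaw arm is near (292,160). The right leg is notched on its left side, so it's leg_a, and the left one is leg_b. Both have their feet toward the robot.

```bash
python3 - <<'E'
from h import *
ci=vision.camera_info('top'); g=lambda L,z: plane(ci,[(a/2.4+150,b/2.4+95) for a,b in L],z)
B=g([(563,147),(592,151),(576,249),(545,244)],.026); A=g([(178,84),(201,88),(191,141),(170,136)],.026)
print(B.round(3).tolist(),A.round(3).tolist())
P=np.array([[197,15],[228,15],[228,-85],[197,-85],[-191,2],[-171,2],[-171,-54],[-191,-54]])/1000
W=np.r_[B,A]; p=P-P.mean(0); w=W-W.mean(0)
th=np.arctan2((p[:,0]*w[:,1]-p[:,1]*w[:,0]).sum(),(p*w).sum()); c,s=np.cos(th),np.sin(th); Rm=np.array([[c,-s],[s,c]])
t=W.mean(0)-Rm@P.mean(0); print('clamp',np.degrees(th),t,((P@Rm.T+t)-W).round(4).tolist())
print('caulL',g([(245,332),(254,338),(230,383),(219,378)],.04).round(4).tolist())
print('caulR',g([(403,327),(413,332),(388,377),(377,371)],.04).round(4).tolist())
print('pot,jar',g([(708,192)],.049),g([(25,160)],.151))
im=cv2.imread('pics/top0.png'); hsv=cv2.cvtColor(im,cv2.COLOR_BGR2HSV)
m=cv2.inRange(hsv,(4,130,85),(14,255,255)); m[:,:370]=0; m[:235]=0; m[298:]=0
for k in cv2.findContours(m,cv2.RETR_EXTERNAL,cv2.CHAIN_APPROX_NONE)[0]:
    if cv2.contourArea(k)>60: r=cv2.minAreaRect(k); print(r,plane(ci,cv2.boxPoints(r),.024).round(4).tolist())
m0=(Rm@np.array([.04,-.07])+t)
print(to(m0[0],m0[1],.30,np.degrees(th)),telemetry.observe()['position'])
print(vision.camera_info('wrist'))
E
```

```text
[[0.679, -0.144], [0.675, -0.173], [0.576, -0.154], [0.582, -0.123]] [[0.747, 0.241], [0.743, 0.218], [0.689, 0.228], [0.695, 0.249]]
clamp -101.90175115100618 [0.70628932 0.05192085] [[0.001, -0.0001], [-0.0011, -0.001], [-0.0002, 0.0007], [0.0008, -0.0002], [0.0007, -0.0029], [0.0009, 0.0005], [-0.0005, 0.0021], [-0.0017, 0.0008]]
caulL [[0.4995, 0.1737], [0.4935, 0.165], [0.4505, 0.1885], [0.4555, 0.1991]]
caulR [[0.5018, 0.0205], [0.4968, 0.0108], [0.4537, 0.0358], [0.4597, 0.0464]]
pot,jar [[ 0.62961904 -0.28297814]] [[0.65268887 0.34601572]]
((385.1341857910156, 269.90606689453125), (54.44282531738281, 9.305839538574219), 81.57302856445312) [[0.4694, -0.1196], [0.4722, -0.1418], [0.3438, -0.1582], [0.3412, -0.136]]
((456.0, 255.0), (40.0, 8.0), 90.0) [[0.4863, -0.3044], [0.4859, -0.3243], [0.3896, -0.3213], [0.3902, -0.3015]]
(array([-59.17, -40.8 ,  -5.13]), array([-0.1,  0. , -5.7])) [0.18929221 0.59522519 0.24806411]
{'fov_y': 63.042854989749074, 'cx': 316.81094434364115, 'cy': 200.13364039060843, 'dist_coeffs': array([-0.04874399,  0.        ,  0.        ,  0.        ,  0.        ]), 'extrinsics': array([[ 0.30326197,  0.92291758,  0.23718204,  0.12618052],
       [ 0.95290593, -0.29330708, -0.07707946,  0.61571849],
       [-0.00157081,  0.24938744, -0.96840252,  0.38322377],
       [ 0.        ,  0.        ,  0.        ,  1.        ]])}
```

```bash
python3 -m creep '9.18 -3 -3 .4 0 0 0;9.18 -6 -6 .8 0 0 0;9.18 -9 -9 1.2 0 0 0;9.18 -12 -12 1.6 0 0 0;9.18 -14.9 -15.1 1.9 0 0 0' >/dev/null
python3 -m creep '9.18 -3 -3 .4 0 0 0;9.18 -6 -6 .8 0 0 0;9.18 -9 -9 1.2 0 0 0;9.18 -12 -12 1.6 0 0 0;9.18 -14.9 -15.1 1.9 0 0 0' >/dev/null
python3 -m creep '9.18 -3 -3 .4 0 0 0;9.18 -6 -6 .8 0 0 0;9.18 -9 -9 1.2 0 0 0;9.18 -12 -12 1.6 0 0 0;9.18 -14.9 -15.1 1.9 0 0 0'
python3 -m creep '9.18 0 0 0 0 0 -10.6;9.18 0 0 0 0 0 -21.2;9.18 0 0 0 0 0 -31.8;9.18 0 0 0 0 0 -42.4;9.18 0 0 0 0 0 -53' >/dev/null
python3 -m creep '9.18 0 0 0 0 0 -10.6;9.18 0 0 0 0 0 -21.2;9.18 0 0 0 0 0 -24;9.18 0 0 0 0 0 -24;9.18 0 0 0 0 0 -24'
python3 - <<'E'
from h import *
ci=vision.camera_info('wrist'); im=vision.get_image('wrist'); cv2.imwrite('pics/w1.png',im[:,:,::-1])
np.save('w1.npy',ci,allow_pickle=True)
print(telemetry.observe()['joints'], to(.478,.0284,.027,-31), pix(ci,[[.478,.0284,.04]]))
E
```

```text
clock: 1.98
position: [0.4784, 0.0273, 0.1914]
ee_rot: [-0.481, -3.104, 0.0]
force: [1.0, 0.3, -0.1]
width: 0.998
gripper_force: 0.0
clock: 3.22
position: [0.478, 0.0284, 0.1916]
ee_rot: [1.553, -2.73, -0.0]
force: [-0.1, -0.7, 0.0]
width: 1.0
gripper_force: 0.0
[-0.22622971  0.26053112  0.06723575  1.99752741 -0.02238391  0.88442843
  2.45873535] (array([ 0.000e+00, -1.000e-02,  1.647e+01]), array([ 0. , -0. ,  0.3])) [[317.09875859 192.22790022]]
```

View pics/w1.png

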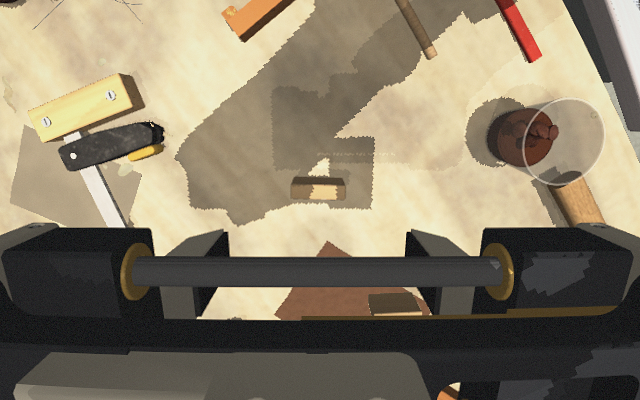

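The wrist view shows caul R at (291–345, 178–199), close to the predicted centre (317,192). Joint 7 is near its limit, so I'll use the half-turned grasp.

```bash
python3 -m creep '9.18 0 0 0 0 0 10.6;9.18 0 0 0 0 0 21.2;9.18 0 0 0 0 0 31.8;9.18 0 0 0 0 0 42.4;9.18 0 0 0 0 0 53' >/dev/null
python3 -m creep '9.18 0 0 0 0 0 10.6;9.18 0 0 0 0 0 21.2;9.18 0 0 0 0 0 31.8;9.18 0 0 0 0 0 42.4;9.18 0 0 0 0 0 53' >/dev/null
python3 -m creep '9.18 0 0 0 0 0 10.6;9.18 0 0 0 0 0 21.2;9.18 0 0 0 0 0 31.8;9.18 0 0 0 0 0 42.4;9.18 0 0 0 0 0 53' >/dev/null
python3 -m creep '9.18 0 0 0 0 0 10.6;9.18 0 0 0 0 0 21.2;9.18 0 0 0 0 0 21.2;9.18 0 0 0 0 0 21.2;9.18 0 0 0 0 0 21.2' 
python3 - <<'E'
from h import *
ci=vision.camera_info('wrist'); im=vision.get_image('wrist')[:,:,::-1]
p=pix(ci,[[.478,.0284,.04]])[0]; u,v=p.astype(int); c=im[v-50:v+50,u-60:u+60]
cv2.imwrite('pics/w2.png',cv2.resize(c,None,fx=5,fy=5,interpolation=cv2.INTER_CUBIC)); print(p,u,v,telemetry.observe()['joints'][6])
np.save('w2.npy',ci,allow_pickle=True)
E
```

```text
clock: 5.78
position: [0.4781, 0.0285, 0.1918]
ee_rot: [-2.73, -1.554, -0.0]
force: [-0.2, -1.3, -0.2]
width: 0.999
gripper_force: 0.0
[316.42962227 192.88660526] 316 192 -0.4195055091076816
```

View pics/w2.png

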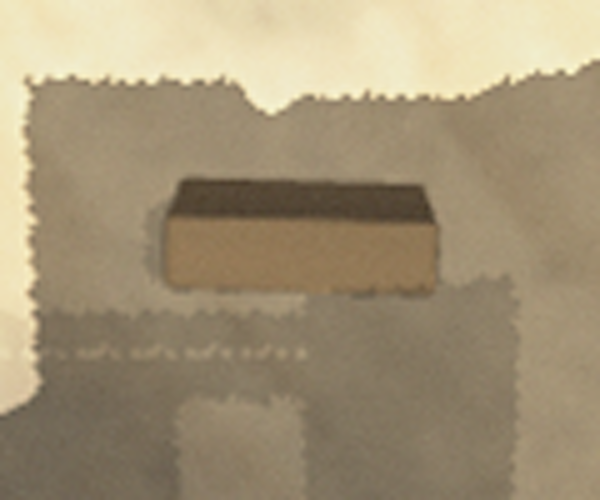

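Caul confirmed: its top-face centre is at (316.3,193.0), as predicted. Now I'll grasp it.

```bash
python3 -m creep '7 0 0 5 0 0 0;7 0 0 10 0 0 0;7 0 0 14 0 0 0;7 0 0 15.9 0 0 0;7 0 0 15.9 0 0 0' 
python3 -m creep '4 0 0 0 0 0 0;4 0 0 0 0 0 0;4 0 0 0 0 0 0;4 0 0 0 0 0 0;4 0 0 0 0 0 0' 20
python3 -m creep '4 0 0 -2 0 0 0;4 0 0 -6 0 0 0;4 0 0 -10 0 0 0;4 0 0 -12 0 0 0;4 0 0 -12 0 0 0'
python3 -c "
from h import *
print(to(.6065,-.0722,.155,-11.9))"
```

```text
clock: 6.45
position: [0.4772, 0.0281, 0.0317]
ee_rot: [-2.731, -1.551, 0.004]
force: [0.9, 0.4, -0.0]
width: 0.765
gripper_force: 0.0
clock: 7.08
position: [0.4787, 0.0287, 0.0336]
ee_rot: [2.732, 1.551, 0.003]
force: [-1.0, 0.2, 7.1]
width: 0.544
gripper_force: 20.0
clock: 7.7
position: [0.479, 0.0289, 0.1542]
ee_rot: [2.731, 1.551, 0.006]
force: [0.1, 0.1, -1.1]
width: 0.543
gripper_force: 20.0
(array([-2.15, 16.12, -0.05]), array([  0.1,  -0.2, -18.9]))
```

```bash
python3 -m creep '4 -.7 5.4 0 0 0 0;4 -1.4 10.8 0 0 0 0;4 -2.15 16.1 0 0 0 0;4 -2.15 16.1 0 0 0 -10;4 -2.15 16.1 0 0 0 -18.9'
python3 -m creep '4 0 0 0 0 0 0;4 0 0 0 0 0 0'
python3 - <<'E'
from h import *
ci=vision.camera_info('wrist'); im=vision.get_image('wrist')[:,:,::-1]
cv2.imwrite('pics/w3.png',im); np.save('w3.npy',ci,allow_pickle=True)
th=np.radians(-101.9); M=np.array([[np.cos(th),-np.sin(th)],[np.sin(th),np.cos(th)]])
for q in [(197,15,26),(228,15,26),(228,-85,26),(197,-85,26),(151,-57,24),(151,-87,24)]:
    w=M@np.array(q[:2])/1000+[.7063,.0519]; print(q,pix(ci,[[*w,q[2]/1000]]).round(0))
print(to(.6065,-.0722,.155,-11.9))
E
```

```text
clock: 8.32
position: [0.6049, -0.0732, 0.151]
ee_rot: [-2.435, -1.983, 0.003]
force: [-0.4, -0.3, -0.2]
width: 0.539
gripper_force: 20.0
clock: 8.57
position: [0.605, -0.0724, 0.1522]
ee_rot: [-2.443, -1.974, 0.001]
force: [0.2, -0.1, -0.9]
width: 0.541
gripper_force: 20.0
(197, 15, 26) [[418. 260.]]
(228, 15, 26) [[415. 291.]]
(228, -85, 26) [[304. 292.]]
(197, -85, 26) [[304. 260.]]
(151, -57, 24) [[336. 209.]]
(151, -87, 24) [[301. 209.]]
(array([ 0.04,  0.14, -0.27]), array([-0. , -0. , -0.2]))
```

View pics/w3.png

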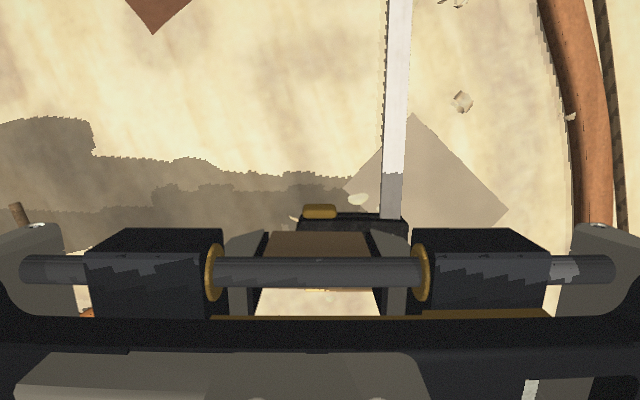

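The wrist view shows the fixed jaw's gold pad at (302–337, 204–218). That's where I predicted it, so the clamp pose is good. Lowering the caul.

```bash
python3 -m creep '4 .14 .14 3 0 0 0;4 .14 .14 6 0 0 0;4 .14 .14 9 0 0 0;4 .14 .14 11 0 0 0;4 .14 .14 11 0 0 0'
python3 -m creep '4 0 0 0 0 0 0;4 0 0 0 0 0 0'
python3 -c "
from h import *
print(to(.6067,-.0712,.034,-11.9))"
```

```text
clock: 9.25
position: [0.606, -0.0712, 0.0415]
ee_rot: [-2.44, -1.977, 0.003]
force: [-0.1, 0.1, -0.9]
width: 0.544
gripper_force: 20.0
clock: 9.5
position: [0.6077, -0.0715, 0.0439]
ee_rot: [2.44, 1.977, 0.002]
force: [1.0, -0.2, -1.4]
width: 0.542
gripper_force: 20.0
(array([ 0.01, -0.11,  0.99]), array([ 0.1, -0. , -0.1]))
```

```bash
python3 -m creep '4 0 -.1 .5 0 0 0;4 0 -.1 .95 0 0 0;4 0 -.1 .95 0 0 0;5.7 0 -.1 .95 0 0 0;5.7 0 -.1 .95 0 0 0'
python3 -m creep '5.7 0 0 0 0 0 0;5.7 0 0 -3 0 0 0;5.7 0 0 -8 0 0 0;9 0 0 -14 0 0 0;9 0 0 -16 0 0 0'
python3 -c "
from h import *
print(to(.4556,-.3122,.20,-82.3))"
```

```text
clock: 10.12
position: [0.6059, -0.0713, 0.0331]
ee_rot: [-2.44, -1.978, 0.0]
force: [0.1, 0.1, 0.3]
width: 0.623
gripper_force: 0.0
clock: 10.75
position: [0.6075, -0.0719, 0.1971]
ee_rot: [2.438, 1.976, 0.006]
force: [0.9, -0.2, -0.1]
width: 0.788
gripper_force: 0.0
(array([-26.66,  -9.88,  -0.37]), array([ 0.2, -0.2, 70.3]))
```

```bash
python3 -m creep '9 -5.4 -2 0 0 0 0;9 -10.8 -4 0 0 0 0;9 -16.2 -6 0 0 0 0;9 -21.6 -8 0 0 0 0;9 -26.66 -9.88 0 0 0 0' >/dev/null
python3 -m creep '9 0 0 0 0 0 10.6;9 0 0 0 0 0 21.2;9 0 0 0 0 0 31.8;9 0 0 0 0 0 42.4;9 0 0 0 0 0 53' >/dev/null
python3 -m creep '9 0 0 0 0 0 10.6;9 0 0 0 0 0 17.3;9 0 0 0 0 0 17.3;9 0 0 0 0 0 17.3;9 0 0 0 0 0 17.3'
python3 - <<'E'
from h import *
ci=vision.camera_info('wrist'); im=vision.get_image('wrist')[:,:,::-1]
cv2.imwrite('pics/w4.png',im); np.save('w4.npy',ci,allow_pickle=True)
print(telemetry.observe()['joints'],pix(ci,[[.516,-.304,.024],[.4863,-.308,.024],[.3895,-.3211,.024]]))
E
```

```text
clock: 12.62
position: [0.4541, -0.3116, 0.1933]
ee_rot: [-3.134, -0.215, -0.0]
force: [-0.7, 0.4, 0.2]
width: 0.98
gripper_force: 0.0
[-0.16878944  0.50826133  0.97687324  1.87864424 -0.49377233  1.01896605
 -0.41542579] [[317.79000365 121.93089058]
 [317.67860724 154.85855458]
 [317.40710569 252.19772371]]
```

View pics/w4.png

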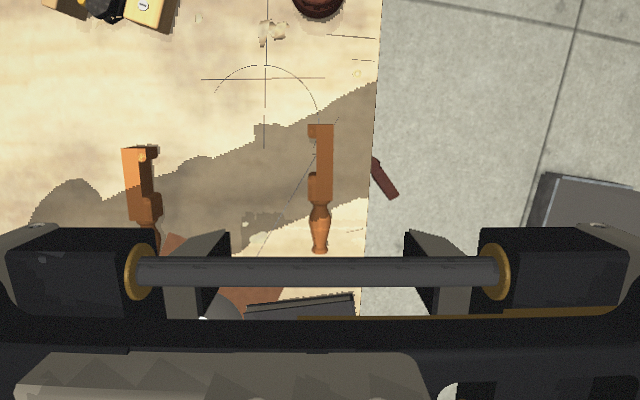

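The wrist view shows leg_a upright in the image, head at (320,125), foot end at (320,253), and its notch on the left at y≈140–172. Next I'll measure it precisely.

```bash
python3 - <<'E'
from h import *
ci=np.load('w4.npy',allow_pickle=True).item(); im=cv2.imread('pics/w4.png'); hsv=cv2.cvtColor(im,cv2.COLOR_BGR2HSV)
m=cv2.inRange(hsv,(5,140,60),(17,255,255)); m[:,:295]=0;m[:,345:]=0;m[:115]=0;m[256:]=0
E=[]
for v in range(120,256,3):
    x=np.where(m[v])[0]
    if len(x)>4:
        a=plane(ci,[(x[0]-.5,v),(x[-1]+.5,v)],.024); print(v,x[0],x[-1],a.round(4).tolist())
        E.append((v,a[0],a[1]))
E
```

```text
126 308 332 [[0.5111, -0.2952], [0.5142, -0.3178]]
129 308 332 [[0.5085, -0.2955], [0.5116, -0.3182]]
132 308 332 [[0.5058, -0.2959], [0.5089, -0.3186]]
135 309 332 [[0.5032, -0.2972], [0.5062, -0.319]]
138 316 332 [[0.5014, -0.3039], [0.5035, -0.3194]]
141 317 332 [[0.4988, -0.3052], [0.5008, -0.3198]]
144 317 332 [[0.4961, -0.3055], [0.4981, -0.3202]]
147 317 332 [[0.4934, -0.3059], [0.4954, -0.3206]]
150 317 332 [[0.4906, -0.3063], [0.4926, -0.321]]
153 317 332 [[0.4879, -0.3067], [0.4899, -0.3214]]
156 317 332 [[0.4851, -0.3071], [0.4871, -0.3218]]
159 317 332 [[0.4823, -0.3074], [0.4844, -0.3223]]
162 317 332 [[0.4795, -0.3078], [0.4816, -0.3227]]
165 317 332 [[0.4767, -0.3082], [0.4788, -0.3231]]
168 317 332 [[0.4739, -0.3086], [0.476, -0.3235]]
171 317 332 [[0.4711, -0.309], [0.4732, -0.3239]]
174 310 332 [[0.4674, -0.3028], [0.4703, -0.3243]]
177 309 332 [[0.4644, -0.3023], [0.4675, -0.3248]]
180 308 332 [[0.4614, -0.3017], [0.4646, -0.3252]]
183 308 332 [[0.4585, -0.3021], [0.4617, -0.3256]]
186 309 331 [[0.4557, -0.3034], [0.4587, -0.3251]]
189 308 331 [[0.4527, -0.3028], [
[... 375 characters left out ...]
11 328 [[0.4294, -0.3088], [0.4318, -0.3262]]
216 310 329 [[0.4262, -0.3082], [0.4289, -0.3276]]
219 311 330 [[0.4233, -0.3096], [0.426, -0.329]]
222 310 330 [[0.4201, -0.309], [0.4229, -0.3295]]
225 310 329 [[0.417, -0.3094], [0.4197, -0.3289]]
228 311 328 [[0.4141, -0.3108], [0.4165, -0.3284]]
231 312 328 [[0.4111, -0.3122], [0.4134, -0.3289]]
234 312 327 [[0.408, -0.3126], [0.4101, -0.3284]]
237 313 326 [[0.405, -0.314], [0.4069, -0.3278]]
240 314 325 [[0.402, -0.3155], [0.4036, -0.3273]]
243 314 325 [[0.3988, -0.3159], [0.4004, -0.3278]]
246 314 325 [[0.3956, -0.3163], [0.3972, -0.3282]]
249 313 326 [[0.3923, -0.3157], [0.3942, -0.3297]]
252 314 325 [[0.3892, -0.3172], [0.3908, -0.3291]]
```

```bash
python3 -c "
from h import *
print(to(.4554,-.3141,.06,-82.3))"
```

```text
(array([ 0.09,  0.26, 13.33]), array([-0. , -0. ,  0.1]))
```

```bash
python3 -m creep '5 .1 .26 4 0 0 0;5 .1 .26 8 0 0 0;5 .1 .26 12 0 0 0;5 .1 .26 13.3 0 0 0;5 .1 .26 13.3 0 0 0'
python3 -m creep '5 0 0 0 0 0 0;5 0 0 0 0 0 0'
python3 -c "
from h import *
print(to(.4554,-.3141,.0245,-82.3))"
```

```text
clock: 13.3
position: [0.4553, -0.3143, 0.0603]
ee_rot: [-3.134, -0.212, 0.001]
force: [-0.5, 0.1, 0.5]
width: 0.552
gripper_force: 0.0
clock: 13.55
position: [0.4562, -0.3145, 0.0614]
ee_rot: [3.133, 0.213, 0.003]
force: [0.2, 0.1, -0.4]
width: 0.546
gripper_force: 0.0
(array([-0.08, -0.05,  3.69]), array([ 0.1, -0.1,  0.1]))
```

```bash
python3 -m creep '5 -.78 0 2 0 0 0;5 -.78 0 3.7 0 0 0;5 -.78 0 3.7 0 0 0;1.5 -.78 0 3.7 0 0 0;1.5 -.78 0 3.7 0 0 0' 25
python3 -m creep '1.5 0 0 0 0 0 0;1.5 0 0 0 0 0 0;1.5 0 0 0 0 0 0;1.5 0 0 0 0 0 0'
python3 -m creep '1.5 0 0 -3 0 0 0;1.5 0 0 -7 0 0 0;1.5 0 0 -11 0 0 0;1.5 0 0 -12 0 0 0;1.5 0 0 -12 0 0 0'
python3 - <<'E'
from h import *
th=np.radians(-101.9); M=np.array([[np.cos(th),-np.sin(th)],[np.sin(th),np.cos(th)]])
w=M@[.119,-.110]+[.7063,.0519]; print(w,to(w[0],w[1],.145,-101.9))
E
```

```text
clock: 14.18
position: [0.448, -0.3151, 0.0232]
ee_rot: [3.134, 0.213, 0.0]
force: [-0.3, -0.3, 0.1]
width: 0.377
gripper_force: 0.0
clock: 14.68
position: [0.4479, -0.3151, 0.0233]
ee_rot: [-3.134, -0.213, -0.0]
force: [0.4, -0.0, -0.6]
width: 0.26
gripper_force: 25.0
clock: 15.3
position: [0.4479, -0.3149, 0.1432]
ee_rot: [-3.134, -0.213, -0.001]
force: [-0.3, -0.3, -1.7]
width: 0.262
gripper_force: 25.0
[ 0.57412571 -0.04186011] (array([ 16.2 , -25.34,  -0.17]), array([-0. , -0. , 19.7]))
```

```bash
python3 -m creep '1.5 3.2 -5 0 0 0 0;1.5 6.5 -10.1 0 0 0 0;1.5 9.7 -15.2 0 0 0 0;1.5 13 -20.3 0 0 0 0;1.5 16.2 -25.34 0 0 0 0'>/dev/null
python3 -m creep '1.5 0 0 0 0 0 10;1.5 0 0 0 0 0 19.7;1.5 0 0 0 0 0 19.7;1.5 0 0 0 0 0 19.7'
python3 - <<'E'
from h import *
ci=vision.camera_info('wrist'); im=vision.get_image('wrist')[:,:,::-1]
cv2.imwrite('pics/w5.png',im); np.save('w5.npy',ci,allow_pickle=True)
print(to(.5741,-.0419,.026,-101.9))
E
```

```text
clock: 16.42
position: [0.5735, -0.0423, 0.1423]
ee_rot: [3.125, -0.322, -0.002]
force: [-0.1, 0.5, -1.1]
width: 0.26
gripper_force: 25.0
(array([ 0.04, -0.06, 11.66]), array([0. , 0.1, 0.1]))
```

View pics/w5.png

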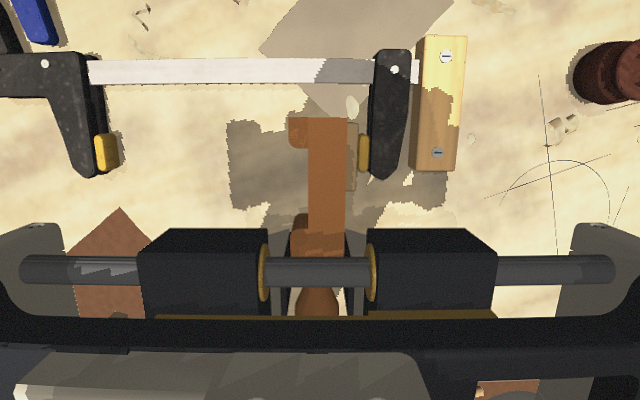

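The wrist view shows leg_a held square to the bar, head edge at (320,118), with the caul behind it at (350,150). The sliding pad's face is at about (117,150).

```bash
python3 - <<'E'
from h import *
ci=np.load('w5.npy',allow_pickle=True).item()
th=np.radians(-101.9); M=np.array([[np.cos(th),-np.sin(th)],[np.sin(th),np.cos(th)]])
C=lambda p:((p-[.7063,.0519])@M*1000).round(1)
print('leg head',C(plane(ci,[(289,117.5),(347,117.5),(308,160),(347,200)],.1425)),'TCP',C(np.array([[.5735,-.0423]])))
print('slide pad',C(plane(ci,[(117,134),(119,168)],.024)), 'fixed pad',C(plane(ci,[(359,134),(359,170)],.024)),'caul',C(plane(ci,[(356,122),(356,190)],.04)))
E
```

```text
leg head [[108.  -43.8]
 [131.4 -43.7]
 [115.6 -60.9]
 [132.2 -78. ]] TCP [[ 119.6 -110.5]]
slide pad [[-36.2 -55.9]
 [-38.3 -82.6]] fixed pad [[151.6 -56.4]
 [152.5 -84.3]] caul [[147.2 -47.2]
 [148.7 -96.7]]
```

```bash
python3 -m creep '1.5 .17 -.06 4 0 0 0;1.5 .17 -.06 8 0 0 0;1.5 .17 -.06 10.7 0 0 0;1.5 .17 -.06 10.7 0 0 0;1.5 .17 -.06 10.7 0 0 0'
python3 -c "
from h import *
print(to(.5754,-.0421,.024,-101.9))"
```

```text
clock: 17.1
position: [0.5764, -0.0424, 0.0372]
ee_rot: [-3.125, 0.326, -0.002]
force: [-0.9, 0.2, -0.5]
width: 0.262
gripper_force: 25.0
(array([-0.1 , -0.01,  1.32]), array([-0. , -0.1, -0. ]))
```

```bash
python3 -m creep '1.5 -.08 0 .8 0 0 0;1.5 -.08 0 1.25 0 0 0;1.5 -.08 0 1.25 0 0 0;3.4 -.08 0 1.25 0 0 0;3.4 -.08 0 1.25 0 0 0'
python3 -m creep '3.4 0 0 0 0 0 0;3.4 0 0 -4 0 0 0;3.4 0 0 -9 0 0 0;9 0 0 -14 0 0 0;9 0 0 -16 0 0 0'
python3 - <<'E'
from h import *
# rail estimate from top picture
r=np.array([[0.48, 0.3802], [0.5138, 0.2969], [0.4875, 0.2859], [0.4538, 0.3692]]); print(r.mean(0))
# leg_b view point
h=np.array([.4708,-.1307]);f=np.array([.3425,-.1471]);u=(h-f)/np.linalg.norm(h-f);print(u,np.degrees(np.arctan2(u[1],u[0])),h-.03*u,h-.068*u)
print(to(*(h-.068*u),.20,-90+np.degrees(np.arctan2(u[1],u[0]))))
print(to(*r.mean(0),.20,np.degrees(np.arctan2(.0833,-.0338))-90))
E
```

```text
clock: 17.73
position: [0.5752, -0.0418, 0.0239]
ee_rot: [3.125, -0.327, 0.001]
force: [1.0, -0.3, 0.5]
width: 0.365
gripper_force: 0.0
clock: 18.35
position: [0.5761, -0.0423, 0.1865]
ee_rot: [-3.124, 0.327, -0.006]
force: [0.4, 0.3, 0.6]
width: 0.535
gripper_force: 0.0
[0.483775 0.33305 ]
[0.9919291  0.12679374] 7.284354028461921 [ 0.44104213 -0.13450381] [ 0.40334882 -0.13932197]
(array([-14.88,  13.07,  -1.42]), array([ -0. ,  -0.2, -19.2]))
(array([-16.8 , -34.81,  -1.38]), array([-0.1, -0.2, 56. ]))
```

```bash
python3 -m creep '9 -2.5 -5 -.3 0 0 0;9 -5 -10 -.6 0 0 0;9 -7.5 -15 -1 0 0 0;9 -9.5 -20 -1.4 0 0 0;9 -12 -25 -1.4 0 0 0'>/dev/null
python3 -m creep '9 -2.4 -5 0 0 0 -10;9 -4.8 -9.8 0 0 0 -20;9 -4.8 -9.8 0 0 0 -30.6;9 -4.8 -9.8 0 0 0 -41;9 -4.8 -9.8 0 0 0 -51' >/dev/null
python3 -m creep '9 0 0 0 0 0 -10.6;9 0 0 0 0 0 -21.2;9 0 0 0 0 0 -31.8;9 0 0 0 0 0 -42.4;9 0 0 0 0 0 -53' >/dev/null
python3 -m creep '9 0 0 0 0 0 -10;9 0 0 0 0 0 -20;9 0 0 0 0 0 -20;9 0 0 0 0 0 -20'
python3 - <<'E'
from h import *
ci=vision.camera_info('wrist'); im=vision.get_image('wrist')[:,:,::-1]
cv2.imwrite('pics/w6.png',im); np.save('w6.npy',ci,allow_pickle=True)
hsv=cv2.cvtColor(im,cv2.COLOR_BGR2HSV); m=cv2.inRange(hsv,(5,130,50),(17,255,255))
for k in cv2.findContours(m,cv2.RETR_EXTERNAL,cv2.CHAIN_APPROX_NONE)[0]:
    if cv2.contourArea(k)>500:
        r=cv2.minAreaRect(k); q=plane(ci,cv2.boxPoints(r),.024); print(r,q.round(4).tolist(),q.mean(0))
print(telemetry.observe()['joints'],to(.4838,.333,.2,22))
E
```

```text
clock: 20.72
position: [0.4825, 0.3333, 0.1974]
ee_rot: [-1.76, -2.602, 0.001]
force: [-0.0, 0.3, 0.1]
width: 0.98
gripper_force: 0.0
((317.0, 185.0), (90.0, 30.0), 90.0) [[0.4532, 0.3703], [0.4792, 0.3807], [0.5132, 0.2985], [0.4853, 0.2874]] [0.4826928  0.33421012]
[-1.10480876  0.45814399  0.5831034   1.76918916 -0.29309337  1.00242393
 -0.02765766] (array([-0.08,  0.1 , -0.26]), array([-0. ,  0. , -0.1]))
```

View pics/w6.png

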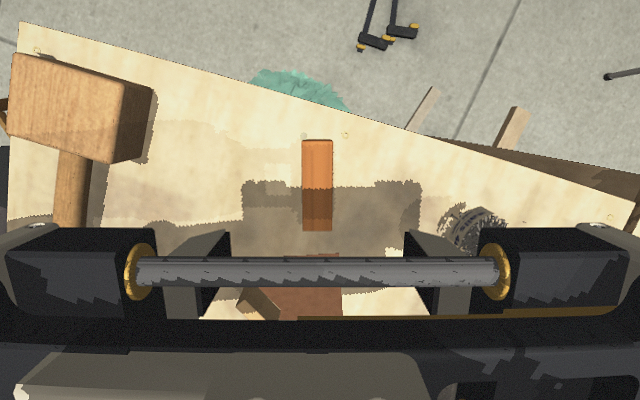

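Wrist view: rail centred at (317,185) and aligned with the tool. The jar's nails show at about (475,230), well outside the fingers. Grasping.

```bash
python3 -m creep '5.5 .08 .05 5 0 0 0;5.5 .08 .05 10 0 0 0;5.5 .08 .05 15 0 0 0;5.5 .08 .05 17.1 0 0 0;5.5 .08 .05 17.1 0 0 0'
python3 -m creep '2 0 0 0 0 0 0;2 0 0 0 0 0 0;2 0 0 0 0 0 0;2 0 0 0 0 0 0;2 0 0 0 0 0 0' 25
python3 -m creep '2 0 0 -3 0 0 0;2 0 0 -7 0 0 0;2 0 0 -11 0 0 0;2 0 0 -13 0 0 0;2 0 0 -13 0 0 0'
python3 - <<'E'
from h import *
th=np.radians(-101.9); M=np.array([[np.cos(th),-np.sin(th)],[np.sin(th),np.cos(th)]])
w=M@[.055,-.072]+[.7063,.0519]; print(w,to(w[0],w[1],.155,-11.9))
E
```

```text
clock: 21.4
position: [0.4823, 0.3338, 0.0252]
ee_rot: [-1.758, -2.604, 0.004]
force: [-0.5, -0.9, 0.5]
width: 0.601
gripper_force: 0.0
clock: 22.02
position: [0.4831, 0.3347, 0.0274]
ee_rot: [-1.755, -2.605, -0.001]
force: [-2.0, -0.2, 6.0]
width: 0.329
gripper_force: 25.0
clock: 22.65
position: [0.4836, 0.3349, 0.1582]
ee_rot: [1.755, 2.605, 0.005]
force: [0.9, 0.4, -1.4]
width: 0.321
gripper_force: 25.0
[0.62450612 0.01292871] (array([-35.13,   0.97,   0.27]), array([ 0.1, -0.1, 34. ]))
```

```bash
python3 -m creep '2 -6 .2 0 0 0 0;2 -12 .4 0 0 0 0;2 -18 .6 0 0 0 0;2 -24 .8 0 0 0 0;2 -30 .9 0 0 0 0'>/dev/null
python3 -m creep '2 -5.1 .07 0 0 0 10;2 -5.1 .07 0 0 0 20;2 -5.1 .07 0 0 0 30;2 -5.1 .07 0 0 0 34;2 -5.1 .07 0 0 0 34'
python3 - <<'E'
from h import *
ci=vision.camera_info('wrist'); im=vision.get_image('wrist')[:,:,::-1]
cv2.imwrite('pics/w7.png',im); np.save('w7.npy',ci,allow_pickle=True)
ci=vision.camera_info('top'); im=vision.get_image('top')[:,:,::-1]
cv2.imwrite('pics/t2.png',im)
print(to(.6245,.0129,.155,-11.9))
E
```

```text
clock: 23.9
position: [0.623, 0.0128, 0.1553]
ee_rot: [-2.439, -1.979, 0.003]
force: [0.6, 0.3, -1.2]
width: 0.325
gripper_force: 25.0
(array([0.04, 0.12, 0.08]), array([-0.1,  0. ,  0.1]))
```

View pics/w7.png

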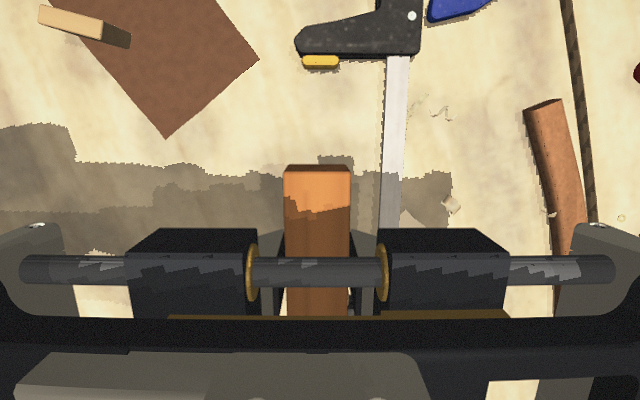

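The rail is held squarely, with its near end at (317,172). The sliding pad is at (320,62).

```bash
python3 - <<'E'
from h import *
ci=np.load('w7.npy',allow_pickle=True).item()
th=np.radians(-101.9); M=np.array([[np.cos(th),-np.sin(th)],[np.sin(th),np.cos(th)]])
C=lambda p:((p-[.7063,.0519])@M*1000).round(1)
print('rail end',C(plane(ci,[(284,172),(350,172)],.153)),'TCP',C(np.array([[.623,.0128]])), 'pad',C(plane(ci,[(302,69),(338,69)],.001)),C(plane(ci,[(302,56),(338,56)],.024)),'leg_a',C(np.array([[.5752,-.0418]])))
E
```

```text
rail end [[ 11.5 -87. ]
 [ 11.5 -58.9]] TCP [[ 55.4 -73.4]] pad [[-50.1 -85.7]
 [-50.1 -55.6]] [[-56.5 -84.6]
 [-56.5 -57.1]] leg_a [[ 118.7 -109. ]]
```

```bash
python3 -m creep '2 -.16 .11 4 0 0 0;2 -.16 .11 8 0 0 0;2 -.16 .11 11.5 0 0 0;2 -.16 .11 11.8 0 0 0;2 -.16 .11 11.8 0 0 0'
python3 -m creep '2 0 0 0 0 0 0;2 0 0 0 0 0 0'
python3 - <<'E'
from h import *
th=np.radians(-101.9); M=np.array([[np.cos(th),-np.sin(th)],[np.sin(th),np.cos(th)]])
w=M@[.057,-.0723]+[.7063,.0519]; print(to(w[0],w[1],.0277,-11.9))
E
```

```text
clock: 24.62
position: [0.6249, 0.0106, 0.0395]
ee_rot: [2.44, 1.978, 0.001]
force: [-0.1, 0.1, -0.1]
width: 0.327
gripper_force: 25.0
clock: 24.88
position: [0.6252, 0.0111, 0.0399]
ee_rot: [2.439, 1.978, 0.003]
force: [0.1, -0.1, -0.3]
width: 0.32
gripper_force: 25.0
(array([-0.03, -0.14,  1.22]), array([ 0.1, -0. , -0. ]))
```

```bash
python3 -m creep '2 0 -.1 .6 0 0 0;2 0 -.1 1.2 0 0 0;2 0 -.1 1.2 0 0 0'
python3 -m creep '2 -.2 0 0 0 0 0;2 -.4 0 0 0 0 0;2 -.5 0 0 0 0 0;2 -.6 0 0 0 0 0;2 -.7 0 0 0 0 0'
python3 -m creep '2 -.1 0 0 0 0 0;2 -.2 0 0 0 0 0;2 -.3 0 0 0 0 0;2 -.4 0 0 0 0 0;2 -.5 0 0 0 0 0'
python3 -m creep '2 0 0 0 0 0 0'
python3 - <<'E'
from h import *
ci=vision.camera_info('scene'); im=vision.get_image('scene')[:,:,::-1]
cv2.imwrite('pics/s2.png',cv2.resize(im[130:330,270:510],None,fx=3.3,fy=3,interpolation=cv2.INTER_CUBIC))
E
```

```text
clock: 25.25
position: [0.6234, 0.0113, 0.0266]
ee_rot: [-2.44, -1.978, -0.0]
force: [-0.8, 0.4, 3.2]
width: 0.326
gripper_force: 25.0
clock: 25.88
position: [0.6219, 0.0041, 0.0266]
ee_rot: [-2.441, -1.978, 0.0]
force: [0.9, -0.4, -0.8]
width: 0.323
gripper_force: 25.0
clock: 26.5
position: [0.621, -0.0006, 0.0268]
ee_rot: [-2.44, -1.978, -0.0]
force: [1.3, -0.0, -0.6]
width: 0.328
gripper_force: 25.0
clock: 26.62
position: [0.621, -0.0007, 0.0267]
ee_rot: [2.441, 1.978, 0.0]
force: [-0.1, -0.5, -1.0]
width: 0.326
gripper_force: 25.0
```

View pics/s2.png

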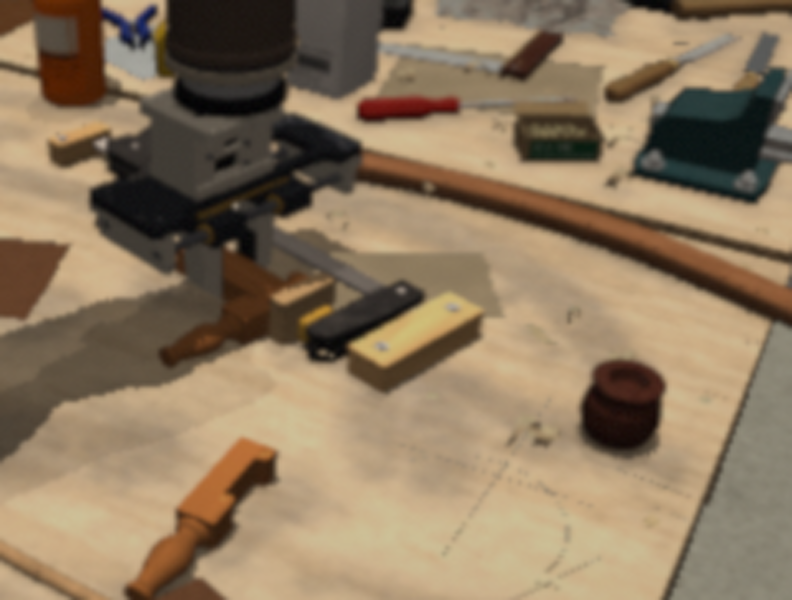

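The scene crop shows the rail end in leg_a's notch and the caul against the fixed pad side. The rail has reached the notch bottom, so I'll push on toward snug.

```bash
python3 -m creep '2 -.1 0 0 0 0 0;2 -.2 0 0 0 0 0;2 -.3 0 0 0 0 0;2 -.4 0 0 0 0 0'
python3 -m creep '2 -.1 0 0 0 0 0;2 -.15 0 0 0 0 0;2 -.15 0 0 0 0 0'
```

```text
clock: 27.18
position: [0.6201, -0.0045, 0.0267]
ee_rot: [-2.44, -1.978, -0.0]
force: [-0.2, 0.2, -1.2]
width: 0.322
gripper_force: 25.0
clock: 27.55
position: [0.6198, -0.0061, 0.0267]
ee_rot: [2.441, 1.978, 0.0]
force: [0.2, 0.2, -1.1]
width: 0.328
gripper_force: 25.0
```

```bash
python3 -m creep '4.2 0 0 0 0 0 0;4.2 0 0 0 0 0 0;4.2 0 0 -4 0 0 0;4.2 0 0 -9 0 0 0;4.2 0 0 -14 0 0 0'
python3 -m creep '9 5 -3 -4 0 0 0;9 9 -5 -6 0 0 0;9 9 -5 -6 0 0 0;9 9 -5 -6 0 0 0'
python3 - <<'E'
from h import *
ci=vision.camera_info('wrist'); im=vision.get_image('wrist')[:,:,::-1]
cv2.imwrite('pics/w8.png',im); np.save('w8.npy',ci,allow_pickle=True)
ci=vision.camera_info('top'); im=vision.get_image('top')[:,:,::-1]; cv2.imwrite('pics/t3.png',im)
E
```

```text
clock: 28.18
position: [0.6196, -0.0061, 0.1681]
ee_rot: [-2.441, -1.978, 0.001]
force: [0.3, 0.5, -0.8]
width: 0.457
gripper_force: 0.0
clock: 28.68
position: [0.5894, 0.0921, 0.2267]
ee_rot: [2.44, 1.979, -0.0]
force: [-0.6, -0.1, -0.3]
width: 0.844
gripper_force: 0.0
```

View pics/w8.png

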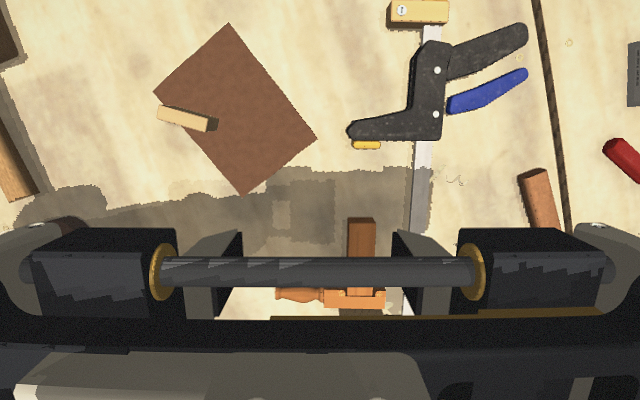

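The wrist view shows the rail seated in leg_a's notch (rail at 361,220–300) and caul L at (185,118). Next is leg_b.

```bash
python3 -c "
from h import *
print(to(.41,-.139,.20,-82.7))"
```

```text
(array([-26.22, -12.74,   2.66]), array([ 0. ,  0.1, 70.6]))
```

```bash
python3 -m creep '9 -5.2 -2.5 0 0 0 0;9 -10.4 -5 0 0 0 0;9 -15.6 -7.6 0 0 0 0;9 -21 -10.2 0 0 0 0;9 -26.22 -12.74 0 0 0 0' >/dev/null
python3 -m creep '9 0 0 2.66 0 0 10.6;9 0 0 2.66 0 0 21.2;9 0 0 2.66 0 0 31.8;9 0 0 2.66 0 0 42.4;9 0 0 2.66 0 0 53' >/dev/null
python3 -m creep '9 0 0 0 0 0 10.6;9 0 0 0 0 0 17.6;9 0 0 0 0 0 17.6;9 0 0 0 0 0 17.6'
python3 - <<'E'
from h import *
ci=vision.camera_info('wrist'); im=vision.get_image('wrist')[:,:,::-1]
cv2.imwrite('pics/w9.png',im); np.save('w9.npy',ci,allow_pickle=True)
hsv=cv2.cvtColor(im,cv2.COLOR_BGR2HSV)
m=cv2.inRange(hsv,(5,140,60),(17,255,255)); 
u0=int(pix(ci,[[.44,-.134,.024]])[0,0]); m[:,:u0-25]=0;m[:,u0+25:]=0; 
for v in range(90,225,3):
    x=np.where(m[v])[0]
    if len(x)>4:
        a=plane(ci,[(x[0]-.5,v),(x[-1]+.5,v)],.024); print(v,x[0],x[-1],a.round(4).tolist())
E
```

```text
clock: 30.52
position: [0.4103, -0.1384, 0.2]
ee_rot: [3.135, 0.207, -0.001]
force: [0.2, -0.0, 0.8]
width: 0.98
gripper_force: 0.0
126 308 332 [[0.4671, -0.1221], [0.4701, -0.1452]]
129 308 332 [[0.4644, -0.1225], [0.4674, -0.1456]]
132 308 332 [[0.4616, -0.1228], [0.4647, -0.146]]
135 308 332 [[0.4589, -0.1232], [0.4619, -0.1464]]
138 308 329 [[0.4561, -0.1235], [0.4588, -0.144]]
141 308 323 [[0.4533, -0.1238], [0.4553, -0.1388]]
144 308 323 [[0.4505, -0.1242], [0.4525, -0.1392]]
147 308 323 [[0.4477, -0.1245], [0.4497, -0.1396]]
150 308 323 [[0.4449, -0.1249], [0.4469, -0.1399]]
153 308 323 [[0.4421, -0.1252], [0.4441, -0.1403]]
156 308 323 [[0.4393, -0.1256], [0.4413, -0.1407]]
159 308 323 [[0.4365, -0.126], [0.4385, -0.1411]]
162 308 322 [[0.4336, -0.1263], [0.4355, -0.1406]]
165 308 322 [[0.4307, -0.1267], [0.4326, -0.1409]]
168 308 322 [[0.4279, -0.127], [0.4297, -0.1413]]
171 308 322 [[0.425, -0.1274], [0.4268, -0.1417]]
174 308 329 [[0.4221, -0.1278], [0.4248, -0.1488]]
177 308 330 [[0.4191, -0.1281], [0.4221, -0.1502]]
180 308 330 [[0.4162, -0.1285], [0.4191, -0.1506]]
183 308 330 [[0.4133, -0.1289], [0.4162, -0.151]]
186 308 330 [[0.4103, -0.1292], [0.4132, -0.1515]]
189 308 330 [[0.4073, -0.1296], [0.4103, -0.1519]]
192 308 330 [[0.4043, -0.13], [0.4073, -0.1523]]
195 308 330 [[0.4014, -0.1303], [0.4043, -0.1527]]
198 307 330 [[0.3982, -0.1297], [0.4013, -0.1532]]
201 311 327 [[0.3957, -0.134], [0.3979, -0.1507]]
204 313 324 [[0.3929, -0.1364], [0.3945, -0.1481]]
207 312 324 [[0.3897, -0.1358], [0.3914, -0.1486]]
210 311 325 [[0.3865, -0.1352], [0.3885, -0.15]]
213 310 326 [[0.3833, -0.1346], [0.3855, -0.1514]]
216 309 328 [[0.3801, -0.134], [0.3827, -0.1538]]
219 309 328 [[0.377, -0.1344], [0.3796, -0.1542]]
222 309 328 [[0.3738, -0.1348], [0.3765, -0.1547]]
```

```bash
python3 -m creep '5 -.5 .25 5 0 0 .9;5 -.5 .25 10 0 0 .9;5 -.5 .25 15 0 0 .9;5 -.5 .25 17 0 0 .9;5 -.5 .25 17 0 0 .9'
python3 -m creep '5 0 0 .45 0 0 0;5 0 0 .45 0 0 0;1.5 0 0 .45 0 0 0;1.5 0 0 .45 0 0 0;1.5 0 0 .45 0 0 0' 25
python3 -m creep '1.5 0 0 0 0 0 0;1.5 0 0 0 0 0 0;1.5 0 0 0 0 0 0'
python3 -m creep '1.5 0 0 -3 0 0 0;1.5 0 0 -7 0 0 0;1.5 0 0 -11 0 0 0;1.5 0 0 -12 0 0 0;1.5 0 0 -12 0 0 0'
python3 - <<'E'
from h import *
th=np.radians(-101.9); M=np.array([[np.cos(th),-np.sin(th)],[np.sin(th),np.cos(th)]])
w=M@[.006,-.107]+[.7063,.0519]; print(w,to(w[0],w[1],.145,-101.9))
E
```

```text
clock: 31.2
position: [0.4051, -0.1411, 0.0293]
ee_rot: [-3.136, -0.18, 0.004]
force: [-0.4, 0.7, 0.7]
width: 0.549
gripper_force: 0.0
clock: 31.82
position: [0.4062, -0.1408, 0.0258]
ee_rot: [-3.136, -0.18, -0.001]
force: [-0.1, -0.1, -0.5]
width: 0.27
gripper_force: 0.0
clock: 32.2
position: [0.4061, -0.1408, 0.0258]
ee_rot: [-3.136, -0.18, -0.0]
force: [0.4, 0.9, 5.3]
width: 0.255
gripper_force: 25.0
clock: 32.83
position: [0.4062, -0.1404, 0.1455]
ee_rot: [-3.136, -0.181, -0.001]
force: [-0.2, 0.0, -1.2]
width: 0.26
gripper_force: 25.0
[0.60036231 0.06809279] (array([ 21.69, -18.48,   0.08]), array([-0. , -0. , 18.5]))
```

```bash
python3 -m creep '1.5 4.4 -3.7 0 0 0 0;1.5 8.8 -7.4 0 0 0 0;1.5 13.1 -11.1 0 0 0 0;1.5 17.4 -14.8 0 0 0 0;1.5 21.69 -18.48 0 0 0 0'>/dev/null
python3 -m creep '1.5 0 0 0 0 0 10;1.5 0 0 0 0 0 18.5;1.5 0 0 0 0 0 18.5;1.5 0 0 0 0 0 18.5'
python3 - <<'E'
from h import *
s=telemetry.observe()['position']; ci=vision.camera_info('wrist'); im=vision.get_image('wrist')[:,:,::-1]
cv2.imwrite('pics/w10.png',im); np.save('w10.npy',ci,allow_pickle=True)
th=np.radians(-101.9); M=np.array([[np.cos(th),-np.sin(th)],[np.sin(th),np.cos(th)]])
C=lambda p:((p-[.7063,.0519])@M*1000).round(1)
print('TCP',C(s[None,:2]),s[2],[C(plane(ci,[p],.144)) for p in [(290,118),(347,118)]])
hsv=cv2.cvtColor(im,cv2.COLOR_BGR2HSV); m=cv2.inRange(hsv,(5,140,50),(17,255,255))
for v in (112,114,116,118,120,122,126,130,134,138,142,150,180,200): x=np.where(m[v,260:380])[0]+260; print(v,x[:1],x[-1:])
E
```

```text
clock: 33.95
position: [0.5999, 0.0672, 0.1445]
ee_rot: [3.125, -0.323, -0.002]
force: [0.2, -0.3, -1.0]
width: 0.261
gripper_force: 25.0
TCP [[   7.  -107.2]] 0.1445417917787715 [array([[ -4.2, -40.7]]), array([[ 18.9, -40.7]])]
112 [] []
114 [] []
116 [] []
118 [] []
120 [] []
122 [] []
126 [289] [345]
130 [289] [345]
134 [289] [345]
138 [289] [374]
142 [290] [379]
150 [290] [379]
180 [290] [325]
200 [290] [325]
```

View pics/w10.png

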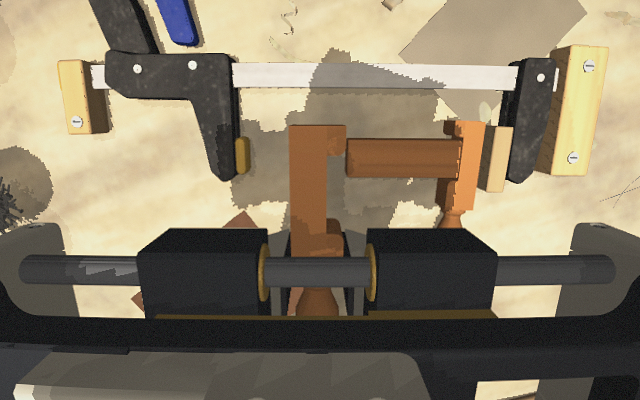

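Wrist view: leg_b held with its head edge at y≈124. The rail spans (347–460, 139–168), seated in leg_a, with the caul at (495,155) by the fixed jaw.

```bash
python3 - <<'E'
from h import *
ci=np.load('w10.npy',allow_pickle=True).item()
im=cv2.imread('pics/w10.png'); g=cv2.cvtColor(im,cv2.COLOR_BGR2GRAY)
print('col400',g[132:184,400].tolist())
print('row154',g[154,340:356].tolist(), g[135,440:520].tolist())
th=np.radians(-101.9); M=np.array([[np.cos(th),-np.sin(th)],[np.sin(th),np.cos(th)]])
C=lambda p:((p-[.7063,.0519])@M*1000).round(1)
print(C(plane(ci,[(400,138.5),(400,168),(347,150),(447,122),(483,122),(460,160)],.024)), 'head',C(plane(ci,[(290,124.5),(345,124.5)],.143)))
E
```

```text
col400 [139, 138, 138, 138, 141, 144, 71, 51, 81, 93, 96, 95, 96, 92, 97, 97, 98, 95, 101, 97, 96, 101, 102, 99, 103, 98, 101, 103, 99, 101, 100, 96, 94, 92, 92, 95, 99, 96, 96, 98, 100, 92, 94, 94, 91, 87, 99, 104, 120, 117, 119, 121]
row154 [100, 109, 119, 120, 122, 77, 43, 58, 77, 85, 87, 102, 101, 103, 103, 102] [141, 144, 145, 145, 146, 141, 114, 115, 113, 93, 93, 83, 46, 51, 48, 66, 88, 96, 95, 125, 167, 175, 175, 162, 172, 173, 175, 173, 173, 173, 173, 173, 173, 172, 173, 171, 174, 174, 172, 172, 176, 171, 174, 165, 88, 69, 72, 71, 72, 77, 78, 74, 74, 67, 128, 180, 199, 205, 199, 204, 202, 204, 203, 203, 204, 205, 204, 203, 206, 203, 204, 199, 117, 31, 67, 72, 70, 72, 69, 69]
[[ 71.3 -56.6]
 [ 72.7 -79.7]
 [ 30.3 -65.7]
 [107.  -43.8]
 [135.4 -43.4]
 [120.3 -73.1]] head [[ -4.3 -43.3]
 [ 18.2 -43.3]]
```

```bash
python3 -m creep '1.5 .1 0 4 0 0 0;1.5 .1 0 8 0 0 0;1.5 .1 0 10.5 0 0 0;1.5 .1 0 10.5 0 0 0;1.5 .1 0 10.5 0 0 0'
python3 -m creep '1.5 0 0 0 0 0 0'
python3 - <<'E'
from h import *
th=np.radians(-101.9); M=np.array([[np.cos(th),-np.sin(th)],[np.sin(th),np.cos(th)]])
w=M@[.007,-.1060]+[.7063,.0519]; print(to(w[0],w[1],.0265,-101.9))
E
```

```text
clock: 34.62
position: [0.602, 0.067, 0.0417]
ee_rot: [-3.124, 0.326, -0.002]
force: [-0.3, 0.3, -1.4]
width: 0.259
gripper_force: 25.0
clock: 34.75
position: [0.6022, 0.0672, 0.0419]
ee_rot: [-3.124, 0.326, -0.003]
force: [0.4, -0.2, -0.1]
width: 0.261
gripper_force: 25.0
(array([-0.1 ,  0.06,  1.54]), array([-0. , -0.1, -0. ]))
```

```bash
python3 -m creep '1.5 -.08 0 .8 0 0 0;1.5 -.08 0 1.5 0 0 0;1.5 -.08 0 1.5 0 0 0'
python3 -m creep '1.5 0 .3 0 0 0 0;1.5 0 .6 0 0 0 0;1.5 0 .9 0 0 0 0;1.5 0 1.1 0 0 0 0;1.5 0 1.3 0 0 0 0'
python3 -m creep '1.5 0 .1 0 0 0 0;1.5 0 .25 0 0 0 0;1.5 0 .4 0 0 0 0;1.5 0 .5 0 0 0 0;1.5 0 .6 0 0 0 0'
python3 -m creep '1.5 0 .05 0 0 0 0;1.5 0 .1 0 0 0 0;1.5 0 .1 0 0 0 0'
python3 - <<'E'
from h import *
th=np.radians(-101.9); M=np.array([[np.cos(th),-np.sin(th)],[np.sin(th),np.cos(th)]])
print((telemetry.observe()['position'][:2]-[.7063,.0519])@M)
ci=vision.camera_info('scene'); im=vision.get_image('scene')[:,:,::-1]
cv2.imwrite('pics/s3.png',im)
E
```

```text
clock: 35.12
position: [0.6005, 0.0675, 0.0253]
ee_rot: [-3.124, 0.327, 0.0]
force: [0.1, -0.7, -0.7]
width: 0.26
gripper_force: 25.0
clock: 35.75
position: [0.5979, 0.0546, 0.0256]
ee_rot: [-3.124, 0.327, -0.0]
force: [-0.9, 0.2, -2.0]
width: 0.257
gripper_force: 25.0
clock: 36.38
position: [0.5966, 0.0488, 0.0256]
ee_rot: [-3.125, 0.327, -0.0]
force: [-0.7, 0.5, -0.9]
width: 0.259
gripper_force: 25.0
clock: 36.75
position: [0.5964, 0.0479, 0.0256]
ee_rot: [-3.125, 0.327, -0.0]
force: [-0.1, 0.2, -0.6]
width: 0.259
gripper_force: 25.0
[ 0.02658415 -0.10666234]
```

```bash
python3 -m creep '1.5 0 0 0 0 0 0;4 0 0 0 0 0 0;4 0 0 0 0 0 0;4 0 0 -4 0 0 0;4 0 0 -10 0 0 0'
python3 -m creep '9 0 0 -3 0 0 0;9 0 0 -6.5 0 0 0;9 0 0 -6.5 0 0 0'
python3 -c "
from h import *
print(to(.4748,.1816,.19,-29.3))"
```

```text
clock: 37.42
position: [0.5954, 0.048, 0.1255]
ee_rot: [3.123, -0.327, -0.005]
force: [1.1, 1.0, 0.7]
width: 0.436
gripper_force: 0.0
clock: 37.8
position: [0.5978, 0.0475, 0.1932]
ee_rot: [-3.124, 0.327, -0.007]
force: [-0.5, -0.5, -1.0]
width: 0.712
gripper_force: 0.0
(array([-14.81, -10.58,   0.27]), array([  0.1,  -0.3, -72.6]))
```

```bash
python3 -m creep '9 -5 -3.5 0 0 0 0;9 -10 -7 0 0 0 0;9 -14.81 -10.58 .27 0 0 0;9 -14.81 -10.58 .27 0 0 -10;9 -14.81 -10.58 .27 0 0 -20'>/dev/null
python3 -m creep '9 0 0 0 0 0 -10.6;9 0 0 0 0 0 -21.2;9 0 0 0 0 0 -31.8;9 0 0 0 0 0 -42.4;9 0 0 0 0 0 -52.6' >/dev/null
python3 -m creep '9 0 0 0 0 0 0;9 0 0 0 0 0 0'
python3 - <<'E'
from h import *
ci=vision.camera_info('wrist'); im=vision.get_image('wrist')[:,:,::-1]
cv2.imwrite('pics/w11.png',im); np.save('w11.npy',ci,allow_pickle=True)
print(to(.4748,.1816,.19,-29.3),pix(ci,[[.4748,.1816,.04]]))
hsv=cv2.cvtColor(im,cv2.COLOR_BGR2HSV)
for v in range(170,216,2): print(v,hsv[v,318],hsv[v,300])
for v in (188,193,198): print(v,hsv[v,280:356:2,2].tolist())
E
```

```text
clock: 39.3
position: [0.4732, 0.1819, 0.1876]
ee_rot: [-2.715, -1.581, 0.001]
force: [0.0, -0.5, 0.1]
width: 0.98
gripper_force: 0.0
(array([ 0.04,  0.15, -0.24]), array([-0. ,  0. , -0.2])) [[318.27379213 193.20044641]]
170 [ 11 118 134] [ 12 120 136]
172 [ 11 123 133] [ 11 125 135]
174 [ 12 120 136] [ 11 125 133]
176 [ 13 114 123] [ 14 127 122]
178 [16 95 86] [ 20 100  84]
180 [17 90 82] [17 98 86]
182 [17 87 79] [19 91 81]
184 [ 16 104 130] [ 18  99 108]
186 [ 17 106 139] [ 17 107 141]
188 [ 17 104 144] [ 17 102 142]
190 [ 17 104 145] [ 17 107 143]
192 [ 17 104 144] [ 17 108 146]
194 [ 17 107 145] [ 17 102 147]
196 [ 18 105 141] [ 18 103 146]
198 [ 15 106 132] [ 17  96 133]
200 [ 11 115 133] [ 20  71 132]
202 [ 11 120 128] [ 18  66 132]
204 [ 10 105 129] [ 20  63 121]
206 [ 21  60 110] [ 17  71 111]
208 [ 20  65 114] [ 19  64 107]
210 [ 21  65 114] [ 18  64 107]
212 [ 19  58 118] [ 17  66 124]
214 [ 17  64 115] [ 17  71 111]
188 [143, 140, 135, 116, 111, 133, 145, 141, 143, 143, 142, 145, 144, 142, 142, 144, 142, 142, 144, 144, 145, 142, 142, 142, 141, 142, 143, 142, 139, 140, 139, 141, 139, 136, 133, 129, 133, 132]
193 [141, 139, 137, 114, 110, 128, 146, 148, 144, 146, 148, 147, 146, 148, 145, 148, 146, 145, 143, 144, 142, 144, 144, 140, 146, 145, 144, 143, 142, 144, 141, 143, 142, 135, 136, 130, 132, 133]
198 [143, 142, 139, 125, 130, 121, 139, 138, 136, 135, 133, 134, 128, 126, 129, 133, 133, 129, 129, 132, 126, 125, 145, 141, 129, 123, 121, 127, 121, 118, 121, 124, 136, 135, 135, 133, 128, 124]
```

```bash
python3 -m creep '7 .24 .1 5 0 0 0;7 .24 .1 10 0 0 0;7 .24 .1 14 0 0 0;7 .24 .1 15.4 0 0 0;7 .24 .1 15.4 0 0 0' >/dev/null
python3 -m creep '4 0 0 0 0 0 0;4 0 0 0 0 0 0;4 0 0 0 0 0 0;4 0 0 0 0 0 0;4 0 0 0 0 0 0' 20
python3 -m creep '4 0 0 -2 0 0 0;4 0 0 -6 0 0 0;4 0 0 -10 0 0 0;4 0 0 -12 0 0 0;4 0 0 -12 0 0 0'
python3 - <<'E'
from h import *
th=np.radians(-101.9); M=np.array([[np.cos(th),-np.sin(th)],[np.sin(th),np.cos(th)]])
w=M@[-.007,-.072]+[.7063,.0519]; print(w,to(w[0],w[1],.155,-11.9))
E
```

```text
clock: 40.6
position: [0.4761, 0.1841, 0.035]
ee_rot: [-2.711, -1.586, -0.003]
force: [-1.6, 0.4, 8.8]
width: 0.542
gripper_force: 20.0
clock: 41.22
position: [0.4763, 0.1842, 0.1555]
ee_rot: [-2.711, -1.587, -0.005]
force: [0.2, 0.3, -0.2]
width: 0.543
gripper_force: 20.0
[0.63729078 0.07359626] (array([-1.76, 19.45,  0.06]), array([  0.1,  -0.2, -17.4]))
```

```bash
python3 -m creep '4 -.6 6 0 0 0 0;4 -1.2 12 0 0 0 0;4 -1.76 17.5 0 0 0 0;4 -1.76 19.45 0 0 0 -9;4 -1.76 19.45 0 0 0 -17.4' >/dev/null
python3 -m creep '4 0 0 0 0 0 0;4 0 0 0 0 0 0'
python3 - <<'E'
from h import *
th=np.radians(-101.9); M=np.array([[np.cos(th),-np.sin(th)],[np.sin(th),np.cos(th)]])
w=M@[.000,-.072]+[.7063,.0519]; print(w,to(w[0],w[1],.045,-11.9))
E
```

```text
clock: 42.1
position: [0.6359, 0.0733, 0.1533]
ee_rot: [-2.443, -1.974, 0.001]
force: [0.1, -0.2, -0.6]
width: 0.542
gripper_force: 20.0
[0.63584735 0.0667467 ] (array([-0.65,  0.15, 10.83]), array([-0.1, -0. , -0.2]))
```

```bash
python3 -m creep '4 -.6 .1 4 0 0 0;4 -.6 .1 8 0 0 0;4 -.6 .1 10.8 0 0 0;4 -.6 .1 10.8 0 0 0;4 -.6 .1 10.8 0 0 0' >/dev/null
python3 -m creep '4 0 0 0 0 0 0'
python3 -c "
from h import *
print(to(.6358,.0667,.0345,-11.9))"
```

```text
clock: 42.85
position: [0.6371, 0.0671, 0.0474]
ee_rot: [2.44, 1.977, 0.003]
force: [-0.1, -0.0, -0.8]
width: 0.543
gripper_force: 20.0
(array([-0.06, -0.12,  1.29]), array([ 0.1, -0.1, -0.1]))
```

```bash
python3 -m creep '4 -.05 -.1 .7 0 0 0;4 -.05 -.1 1.25 0 0 0;4 -.05 -.1 1.25 0 0 0;5.7 -.05 -.1 1.25 0 0 0;5.7 -.05 -.1 1.25 0 0 0'
python3 -m creep '5.7 0 0 0 0 0 0;5.7 0 0 -4 0 0 0;5.7 0 0 -8 0 0 0;0 0 0 -10 0 0 0;0 0 0 -10 0 0 0'
python3 - <<'E'
from h import *
th=np.radians(-101.9); M=np.array([[np.cos(th),-np.sin(th)],[np.sin(th),np.cos(th)]])
w=M@[-.120,-.070]+[.7063,.0519]; print(w,to(w[0],w[1],.027,-11.9))
E
```

```text
clock: 43.48
position: [0.635, 0.0666, 0.0332]
ee_rot: [-2.44, -1.978, 0.0]
force: [-0.1, 0.1, 0.8]
width: 0.621
gripper_force: 0.0
clock: 44.1
position: [0.6358, 0.0668, 0.1345]
ee_rot: [2.44, 1.978, 0.004]
force: [0.1, -0.1, -0.8]
width: 0.45
gripper_force: 0.0
[0.66254887 0.18375537] (array([11.99,  0.18, 10.77]), array([ 0.1, -0.1, -0. ]))
```

```bash
python3 -m creep '0 6 .2 0 0 0 0;0 12 .2 0 0 0 0;0 12 .2 0 0 0 0;0 12 .2 5 0 0 0;0 12 .2 9 0 0 0'
python3 -m creep '0 0 0 1 0 0 0;0 0 0 1.7 0 0 0;0 0 0 1.7 0 0 0;0 0 0 1.7 0 0 0'
python3 -m creep '0 -.5 0 0 0 0 0;0 -1 0 0 0 0 0;0 -1.5 0 0 0 0 0;0 -2 0 0 0 0 0;0 -2.5 0 0 0 0 0'
python3 -m creep '0 -.3 0 0 0 0 0;0 -.6 0 0 0 0 0;0 -.9 0 0 0 0 0;0 -1.2 0 0 0 0 0;0 -1.5 0 0 0 0 0'
python3 - <<'E'
from h import *
th=np.radians(-101.9); M=np.array([[np.cos(th),-np.sin(th)],[np.sin(th),np.cos(th)]])
s=telemetry.observe();print((s['position'][:2]-[.7063,.0519])@M, s['force'][:2]@M)
E
```

```text
clock: 44.72
position: [0.6605, 0.1831, 0.0405]
ee_rot: [-2.44, -1.978, 0.004]
force: [0.6, 1.0, -0.4]
width: 0.009
gripper_force: 0.0
clock: 45.22
position: [0.6627, 0.1837, 0.0278]
ee_rot: [2.44, 1.978, 0.003]
force: [-0.5, -0.2, 0.5]
width: 0.003
gripper_force: 0.0
clock: 45.85
position: [0.6568, 0.1592, 0.0265]
ee_rot: [-2.44, -1.978, -0.001]
force: [1.3, 3.6, -0.8]
width: 0.008
gripper_force: 1.4
clock: 46.48
position: [0.6536, 0.1443, 0.0264]
ee_rot: [-2.44, -1.978, -0.0]
force: [0.5, 3.1, 0.2]
width: 0.004
gripper_force: 1.4
[-0.07958966 -0.07066059] [-3.17734102 -0.12077001]
```

```bash
python3 -m creep '0 -.3 0 0 0 0 0;0 -.6 0 0 0 0 0;0 -.9 0 0 0 0 0;0 -1.2 0 0 0 0 0;0 -1.5 0 0 0 0 0'
python3 -m creep '0 -.2 0 0 0 0 0;0 -.4 0 0 0 0 0;0 -.6 0 0 0 0 0;0 -.8 0 0 0 0 0;0 -.9 0 0 0 0 0'
python3 - <<'E'
from h import *
th=np.radians(-101.9); M=np.array([[np.cos(th),-np.sin(th)],[np.sin(th),np.cos(th)]])
s=telemetry.observe();print((s['position'][:2]-[.7063,.0519])@M, s['force'][:2]@M)
E
```

```text
clock: 47.1
position: [0.6504, 0.1296, 0.0265]
ee_rot: [-2.44, -1.978, -0.0]
force: [0.7, 2.3, 0.8]
width: 0.006
gripper_force: 1.4
clock: 47.72
position: [0.6485, 0.1208, 0.0264]
ee_rot: [-2.441, -1.978, 0.0]
force: [1.0, 1.3, 0.1]
width: 0.001
gripper_force: 1.4
[-0.05552543 -0.07072932] [-1.42780207  0.68123249]
```

```bash
python3 -m creep '0 -.1 0 0 0 0 0;0 -.2 0 0 0 0 0;0 -.2 0 0 0 0 0' | grep -E 'pos|^force'
python3 -m creep '0 -.1 0 0 0 0 0;0 -.1 0 0 0 0 0' | grep -E 'pos|^force'
python3 -m creep '0 -.1 0 0 0 0 0;0 -.1 0 0 0 0 0' | grep -E 'pos|^force'
```

```text
position: [0.6482, 0.1189, 0.0264]
force: [0.7, 2.1, -0.1]
position: [0.6479, 0.118, 0.0264]
force: [0.4, 2.1, 0.8]
position: [0.6477, 0.117, 0.0264]
force: [0.3, 2.6, -0.7]
```

```bash
for i in 1; do python3 -m creep '0 -.1 0 0 0 0 0;0 -.1 0 0 0 0 0' | grep -E 'pos|^force'; done
python3 - <<'E'
from h import *
ci=vision.camera_info('top'); im=vision.get_image('top')[:,:,::-1]; cv2.imwrite('pics/t4.png',im)
ci=vision.camera_info('scene'); im=vision.get_image('scene')[:,:,::-1]; cv2.imwrite('pics/s4.png',im)
th=np.radians(-101.9); M=np.array([[np.cos(th),-np.sin(th)],[np.sin(th),np.cos(th)]])
s=telemetry.observe();print((s['position'][:2]-[.7063,.0519])@M, s['force'][:2]@M)
E
```

```text
position: [0.6476, 0.116, 0.0264]
force: [0.1, 1.8, 0.3]
[-0.05062913 -0.07073746] [-2.38518111  0.48394154]
```

```bash
python3 -m creep '0 -.05 0 0 0 0 0;0 -.1 0 0 0 0 0;0 -.1 0 0 0 0 0' | grep -E 'pos|^force'; python3 -m creep '0 -.05 0 0 0 0 0;0 -.1 0 0 0 0 0;0 -.1 0 0 0 0 0' | grep -E 'pos|^force'
```

```text
position: [0.6474, 0.1151, 0.0264]
force: [-0.1, 3.3, 0.4]
position: [0.6471, 0.1141, 0.0264]
force: [1.5, 2.8, 1.0]
```

Force hasn't risen yet. I'll back off and look from above.

```bash
python3 -m creep '0 1 0 0 0 0 0;0 1.5 0 0 0 0 0;0 1.5 0 -5 0 0 0;0 1.5 0 -10 0 0 0;0 1.5 0 -15 0 0 0' >/dev/null
python3 -m creep '0 0 0 0 0 0 10.6;0 0 0 0 0 0 21.2;0 0 0 0 0 0 31.8;0 0 0 0 0 0 42.4;0 0 0 0 0 0 53' >/dev/null
python3 -m creep '0 0 0 0 0 0 10.6;0 0 0 0 0 0 21.2;0 0 0 0 0 0 31.8;0 0 0 0 0 0 37;0 0 0 0 0 0 37'
python3 - <<'E'
from h import *
th=np.radians(-101.9); M=np.array([[np.cos(th),-np.sin(th)],[np.sin(th),np.cos(th)]])
w=M@[.075,-.125]+[.7063,.0519]; print(w,to(w[0],w[1],.17,-101.9))
E
```

```text
clock: 51.58
position: [0.6501, 0.129, 0.1762]
ee_rot: [3.124, -0.325, -0.0]
force: [1.1, 1.0, 0.1]
width: 0.005
gripper_force: 0.0
[0.56852106 0.00428735] (array([-5.42, 13.89,  0.63]), array([0.1, 0. , 0. ]))
```

```bash
python3 -m creep '0 -1.8 4.6 0 0 0 0;0 -3.6 9.2 0 0 0 0;0 -5.4 13.9 0 0 0 0;0 -5.4 13.9 0 0 0 0;0 -5.4 13.9 0 0 0 0'
python3 - <<'E'
from h import *
ci=vision.camera_info('wrist'); im=vision.get_image('wrist')[:,:,::-1]
cv2.imwrite('pics/w12.png',im); np.save('w12.npy',ci,allow_pickle=True)
cv2.imwrite('pics/w12c.png',cv2.resize(im[60:250,150:470],None,fx=2.5,fy=2.5,interpolation=cv2.INTER_CUBIC))
E
```

```text
clock: 52.2
position: [0.5691, 0.0046, 0.1766]
ee_rot: [-3.124, 0.324, -0.001]
force: [0.1, 0.7, -0.6]
width: 0.007
gripper_force: 0.0
```

View pics/w12c.png

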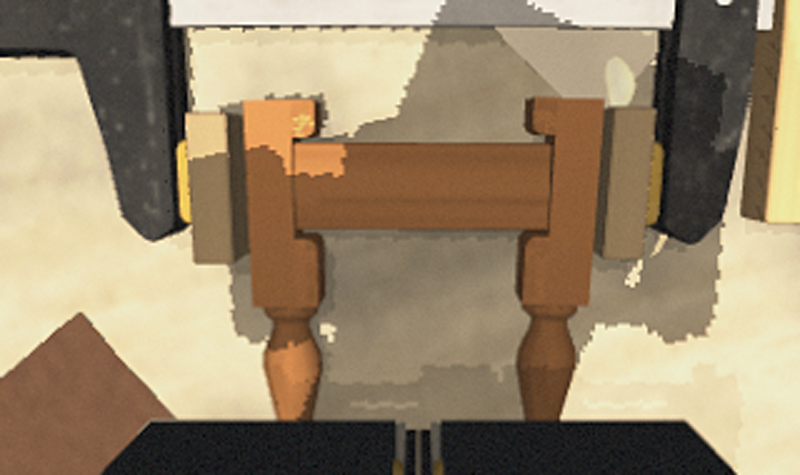

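The crop shows all five parts in order between the pads, with the rail seated in both notches. I'll measure the residual gaps.

```bash
python3 - <<'E'
from h import *
ci=np.load('w12.npy',allow_pickle=True).item()
th=np.radians(-101.9); M=np.array([[np.cos(th),-np.sin(th)],[np.sin(th),np.cos(th)]])
def C(n,L,z):
    print(n,((plane(ci,[(a/2.5+150,b/2.5+60) for a,b in L],z)-[.7063,.0519])@M*1000).round(1).tolist())
C('caul slide',[(188,112),(228,112),(233,262),(193,262)],.04)
C('caul fixed',[(612,108),(653,108),(643,258),(603,258)],.04)
C('leg_b left, head',[(243,100),(253,305),(318,100)],.024)
C('leg_a right, head',[(603,100),(588,305),(528,100)],.024)
C('rail',[(295,143),(550,143),(550,229),(295,229)],.024)
C('pads z24',[(178,185),(664,185)],.024)
print(telemetry.observe()['force'])
E
```

```text
caul slide [[0.3, -48.0], [13.3, -48.1], [12.5, -96.8], [-1.1, -96.7]]
caul fixed [[137.0, -46.7], [150.3, -46.6], [150.2, -95.2], [136.7, -95.3]]
leg_b left, head [[15.0, -43.6], [15.2, -114.6], [40.6, -43.7]]
leg_a right, head [[137.5, -43.5], [135.9, -114.5], [111.9, -43.6]]
rail [[32.3, -57.9], [119.9, -57.9], [121.1, -87.3], [31.3, -87.4]]
pads z24 [[-9.1, -72.0], [160.3, -71.9]]
[-0.42171829  0.83987128  0.20995706]
```

Everything's in tolerance, but there's about 2 mm of slack left at the sliding caul. One more gentle push.

```bash
python3 -m creep '0 1.8 -4.6 0 0 0 0;0 3.6 -9.2 0 0 0 0;0 5.4 -13.9 0 0 0 0;0 5.4 -13.9 0 0 0 0' >/dev/null
python3 -m creep '0 0 0 0 0 0 -10.6;0 0 0 0 0 0 -21.2;0 0 0 0 0 0 -31.8;0 0 0 0 0 0 -42.4;0 0 0 0 0 0 -53' >/dev/null
python3 -m creep '0 0 0 0 0 0 -10.6;0 0 0 0 0 0 -21.2;0 0 0 0 0 0 -31.8;0 0 0 0 0 0 -37;0 0 0 0 0 0 -37'
python3 - <<'E'
from h import *
th=np.radians(-101.9); M=np.array([[np.cos(th),-np.sin(th)],[np.sin(th),np.cos(th)]])
w=M@[-.064,-.0707]+[.7063,.0519]; print(w,to(w[0],w[1],.0265,-11.9))
E
```

```text
clock: 54.0
position: [0.6502, 0.129, 0.1764]
ee_rot: [-2.44, -1.979, 0.0]
force: [0.5, -0.0, 0.2]
width: 0.004
gripper_force: 0.0
[0.65031648 0.12910321] (array([2.000e-02, 1.000e-02, 1.499e+01]), array([-0., -0., -0.]))
```

```bash
python3 -m creep '0 0 0 5 0 0 0;0 0 0 10 0 0 0;0 0 0 14 0 0 0;0 0 0 15 0 0 0;0 0 0 15 0 0 0' | grep -E 'pos|^force'
python3 -m creep '0 -.5 0 0 0 0 0;0 -1 0 0 0 0 0;0 -1.4 0 0 0 0 0;0 -1.5 0 0 0 0 0;0 -1.5 0 0 0 0 0' | grep -E 'pos|^force'
python3 -m creep '0 -.05 0 0 0 0 0;0 -.1 0 0 0 0 0;0 -.1 0 0 0 0 0' | grep -E 'pos|^force'
python3 -m creep '0 -.05 0 0 0 0 0;0 -.05 0 0 0 0 0' | grep -E 'pos|^force'
```

```text
position: [0.6505, 0.1287, 0.0267]
force: [1.2, 1.2, 0.2]
position: [0.6473, 0.1143, 0.0266]
force: [0.0, 0.7, 0.4]
position: [0.6471, 0.1139, 0.0265]
force: [1.1, 2.7, 0.9]
position: [0.6469, 0.1128, 0.0265]
force: [0.6, 2.7, 1.2]
```

```bash
python3 -m creep '0 -.05 0 0 0 0 0;0 -.1 0 0 0 0 0;0 -.1 0 0 0 0 0' | grep -E 'pos|^force'
python3 -m creep '0 -.05 0 0 0 0 0;0 -.05 0 0 0 0 0' | grep -E 'pos|^force'
```

```text
position: [0.6466, 0.1117, 0.0264]
force: [1.0, 3.5, 1.5]
position: [0.6466, 0.1114, 0.0265]
force: [1.8, 4.7, 1.0]
```

```bash
python3 -m creep '0 -.05 0 0 0 0 0;0 -.05 0 0 0 0 0' | grep -E 'pos|^force'
python3 -m creep '0 -.05 0 0 0 0 0;0 -.05 0 0 0 0 0' | grep -E 'pos|^force'
```

```text
position: [0.6465, 0.111, 0.0265]
force: [2.0, 5.1, 0.1]
position: [0.6464, 0.1107, 0.0265]
force: [1.6, 5.4, 1.5]
```

```bash
python3 -m creep '0 -.05 0 0 0 0 0;0 -.1 0 0 0 0 0;0 -.1 0 0 0 0 0' | grep -E 'pos|^force'
python3 -m creep '0 .5 0 0 0 0 0;0 1 0 0 0 0 0;0 1.5 0 0 0 0 0;0 1.5 0 -5 0 0 0;0 1.5 0 -10 0 0 0' | grep -E 'pos|^force'
python3 -m creep '0 0 0 -5 0 0 0;0 0 0 -5 0 0 0;0 0 0 -5 0 0 0' >/dev/null
python3 -m creep '0 0 0 0 0 0 10.6;0 0 0 0 0 0 21.2;0 0 0 0 0 0 31.8;0 0 0 0 0 0 42.4;0 0 0 0 0 0 53' >/dev/null
python3 -m creep '0 0 0 0 0 0 10.6;0 0 0 0 0 0 21.2;0 0 0 0 0 0 31.8;0 0 0 0 0 0 37;0 0 0 0 0 0 37' >/dev/null
python3 -m creep '0 -1.8 4.6 0 0 0 0;0 -3.6 9.2 0 0 0 0;0 -5.4 13.9 0 0 0 0;0 -5.4 13.9 0 0 0 0;0 -5.4 13.9 0 0 0 0'
python3 - <<'E'
from h import *
ci=vision.camera_info('wrist'); im=vision.get_image('wrist')[:,:,::-1]
cv2.imwrite('pics/w13.png',im); g=cv2.cvtColor(im,cv2.COLOR_BGR2GRAY); g0=cv2.cvtColor(cv2.imread('pics/w12.png'),cv2.COLOR_BGR2GRAY)
c0=np.load('w12.npy',allow_pickle=True).item(); print((ci['extrinsics']-c0['extrinsics'])[:3,3])
for v in (110,125,150): print(v,'\n',g0[v,218:256].tolist(),'\n',g[v,218:256].tolist(),'\n',g0[v,382:420].tolist(),'\n',g[v,382:420].tolist())
E
```

```text
position: [0.6464, 0.1106, 0.0265]
force: [2.4, 7.1, -0.3]
position: [0.6487, 0.1237, 0.127]
force: [0.6, 0.1, -0.6]
clock: 60.25
position: [0.5677, -0.0004, 0.176]
ee_rot: [-3.124, 0.324, 0.001]
force: [0.0, 0.9, 0.3]
width: 0.01
gripper_force: 0.0
[-0.00124439 -0.00490449 -0.00064236]
110 
 [16, 24, 37, 37, 32, 18, 206, 206, 204, 207, 205, 205, 206, 202, 207, 205, 206, 205, 206, 205, 206, 190, 151, 51, 64, 68, 66, 63, 60, 112, 183, 175, 176, 177, 177, 176, 177, 176] 
 [43, 41, 24, 90, 204, 206, 203, 204, 203, 203, 206, 204, 207, 206, 205, 206, 205, 207, 207, 171, 77, 61, 60, 61, 74, 86, 113, 171, 177, 179, 176, 178, 177, 177, 176, 174, 177, 175] 
 [106, 108, 104, 106, 103, 105, 103, 104, 105, 75, 60, 64, 66, 89, 114, 121, 119, 120, 118, 121, 121, 121, 124, 123, 124, 121, 122, 122, 121, 98, 32, 36, 29, 31, 22, 10, 27, 42] 
 [103, 104, 103, 74, 61, 63, 67, 103, 115, 119, 119, 120, 119, 123, 121, 121, 124, 120, 121, 124, 124, 124, 123, 98, 21, 29, 37, 29, 26, 28, 29, 33, 39, 43, 41, 41, 43, 44]
125 
 [31, 21, 45, 209, 202, 200, 205, 126, 120, 117, 119, 122, 119, 121, 122, 120, 121, 12
[... 651 characters left out ...]
 42, 24, 25, 26, 18, 49, 134, 198, 111, 120, 121, 119, 122, 121, 122, 123, 123, 121, 125, 126, 125, 126, 117, 92, 60, 63, 65, 67, 65, 63, 89, 103, 105, 103, 105, 102, 104] 
 [25, 18, 45, 50, 77, 123, 186, 120, 121, 124, 119, 121, 121, 124, 124, 124, 126, 122, 123, 126, 123, 105, 79, 62, 59, 63, 81, 88, 96, 101, 103, 101, 102, 103, 101, 104, 101, 101] 
 [99, 104, 100, 102, 105, 104, 69, 66, 67, 57, 105, 118, 119, 121, 119, 124, 123, 122, 125, 122, 127, 123, 123, 125, 121, 114, 78, 69, 40, 25, 24, 20, 25, 29, 39, 53, 48, 50] 
 [103, 68, 67, 66, 66, 109, 121, 122, 122, 125, 123, 119, 123, 123, 124, 122, 123, 122, 122, 125, 110, 72, 93, 49, 34, 29, 26, 18, 29, 40, 52, 51, 49, 52, 48, 36, 40, 44]
```

```bash
python3 -c "
from cell import job,telemetry
print(job.sign_off(), telemetry.observe()['clock'])"
```

```text
the job is handed in; nothing more can be done
the job is handed in; nothing more can be done
```

I handed the job in at about 60 s of the 115 s. The end frame is dry-clamped: block, leg_a, rail, leg_b, block, in order and closed up between the jaws, and my last camera measurements were inside the tolerances. The sign-off gave no verdict.

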